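Fit the saddle of a see-saw rocker, balance its trough and load the bottles

ROBOT

A 7-joint arm with a two-finger parallel gripper is mounted at the origin on a cart in front of the work surface, level with it; the furniture and walls round the work are solid. World frame = base frame: x ahead of the robot, y to its left, z up, the work surface at z = 0. Lengths are in m, angles in rad, forces in N, time in s.
With the tool pointing down it reaches from about 0.425 to 0.875 m from the base axis. Payload 4.7 kg.
Tool frame: the origin (TCP) lies midway between the tips of the shut fingers; the grasp point (between the pads) lies 19 mm behind it; z points along the fingers, y is the line along which they close (so a half turn about z gives the same grasp; the last joint's range is limited). The gripper opens to 87 mm and grips with 3 to 60 N. Pads are 19 mm wide; open, the fingers measure 117 mm over their backs; the gripper's body (75 mm by 190 mm) begins 51 mm behind the grasp point.
Start: joints at [1.248, 0.321, -0.07, 1.45, 0.023, 1.371, -0.057], TCP at [0.215, -0.614, 0.223] pointing down, gripper open.
Joint ranges: [-2.86, 2.86], [-0.3, 2.09], [-1.38, 1.24], [0.06, 2.45], [-1.56, 4.7], [0.09, 2.05], [-2.69, 2.69]. Speed limits (rad/s): [2.57, 2.57, 3.14, 3.14, 3.14, 3.14, 3.14].

INTERFACE

Orientations are given as a rotation vector (axis times angle).
In Python, from bench import ctrl, job, get_image, camera_model gives the robot as it stands (ctrl), with the cameras as plain functions and the job (job).
- The arm moves only by the tool inch_along, called after ">>>" by a JSON object that holds its "method" and its "body", one argument or row to a line. Schema: {"type":"object","properties":{"deltas":{"type":"array","items":{"type":"number"},"minItems":5,"maxItems":100},"grip_n":{"type":"number"},"only":{"type":"string"},"quiet":{"type":"boolean"},"lines":{"type":"string"}},"required":["deltas"],"additionalProperties":false}. deltas is one flat list of numbers that holds 1 to 20 rows one after another, with no inner brackets; each row has 5 numbers: dx, dy, dz in units of 25 mm, then a turn about the tool's z in rad, then the opening from 0.0 (shut) to 1.0 (fully open); each row is the pose to reach, as a shift and turn from the pose commanded when the call began, along the tool's axes at that moment; what a row does not reach only later rows make up. A row lasts 1/10 s, in which the tool goes at most 0.05 m and 0.15 rad, less where a joint would pass 70% of its speed; a pose out of reach is approached as far as the arm can. The fingers move at their own pace and stop on an object; grip_n is the grip in N (left out, the last holds). Time passes only in rows, so rows that do not move let the fingers close. The tool returns the time, the measured TCP pose, the force, the opening and the grip force at its end. only (a regular expression) keeps the lines of the reply that match it, lines (a string "A,B") keeps lines A to B, and quiet returns only ok. Input that does not fit is refused with a message, and nothing moves.
- ctrl.get_state(): the state, without advancing time (a new reading comes with each control period).
- get_image(name): name is "scene" or "side" or "wrist"; returns the picture (420x560x3 uint8, red, green, blue); there is no depth.
- camera_model(name): a dict with "vertical_fov" (degrees; the focal length in pixels is half the picture's height over the tangent of half this angle, whatever the lens; pixels are square), "cx", "cy" (the principal point, pixels), "rvec" (rotation vector, rad) and "tvec" (3), from world to camera coordinates, as OpenCV has them; the wrist camera has in their place "hand_eye" (4x4, takes a point from camera to tool coordinates, whose origin is the TCP and whose axes are the flange's). Camera axes: x right, y down, z forward; pixel columns grow to the right and rows downward; lengths in m; the calibration is good to about 2 mm. A picture is of the moment at which its call begins: read the wrist's pose just before it. camera_model takes no time and is no camera call.
- job.close_job(): hands the job in; it is judged then, once.
The state is a dict: "time": time; "joint_positions": joint angles; "qd": joint speeds; "joint_torque": joint torques, N m; "position": TCP position; "tool_rot": TCP orientation; "ft_force": force on the tool from outside, world axes, zero at the start; "torque": the same for the moment, N m; "grip_width": opening from 0.0 (shut) to 1.0 (fully open); "grip_force": force on a finger pad.
Only numpy, scipy, OpenCV 4.12 (cv2) and the standard library are available. Lean on these libraries where they do the work, as an engineer would, in place of code of your own. Each camera call takes 0.05 s, during which the arm holds its last target. There are 200 camera calls.

TASK

Get the see-saw rocker ready to mix the reagent bottles: set the blue saddle on the rocker's bed with its curved black runners up, push it fully home under the guide lips, and swing the red-knobbed lever round behind it to lock it in. Then lay the aluminium trough crosswise over the middle of the saddle so that it balances level on the curved runners and is held by nothing else. Finally stand all the white red-capped bottles upright in the trough, spread so that the loaded trough still balances level, and leave the timer and the staining jar beside the work where they are.

Things in the scene. Friction and masses are not known exactly. Their poses are not given: they have to be found in the camera images.
- rocker: see-saw rocker: white housing 250 x 130 mm, fixed to the bench; origin under its centre, z up, +x = direction in which the saddle is pushed home (away from the robot). Flat metal bed at z 40 mm. Near part (x -125 to -30 mm): open loading bed between cheeks 92 mm apart and 8 mm high, which taper to guides 79 mm apart at x 22 mm
- bed_load (a point): on the rocker's bed, middle of the open loading part (rocker x -68, y 0): the saddle can be set down here, its foot between the cheeks with 8 mm to spare each side; axes as the rocker's
- bed_home (a point): on the rocker's bed (rocker x 65, y 0): the saddle's origin is here when home against the end stop (16 mm high, face 45 mm further on). The guides (x 22 to 118 mm) carry lips 67 mm apart, 8 to 13 mm above the bed, that reach over the saddle's 6 mm foot; axes as the rocker's
- lever (a joint): locking lever on the rocker's right (-y) guide, turning on a vertical pin, 0 to 1.571 rad, growing clockwise from above; stays where left (about 1 N at the knob). Start near 0: knob arm to rocker -y, 36 mm tongue along the cheek. At 1.571: knob arm to -x, tongue across behind the saddle (12 to 21 mm above the bed). It passes only if the saddle is fully home; locked above 1.40
- lever_knob (a point): grip point of the lever's upright red knob, a 14 mm thick, 38 mm tall pin (top about 12 mm above this point), 62 mm from the pivot; its free length below this point is about 19 mm
- lever_pivot (a point): point on the lever's vertical pivot axis (rocker frame x 8, y -52 mm), at about the height of lever_knob
- saddle: blue saddle, 0.42 kg: steel foot 90 x 76 x 6 mm (x, y, z), on it a body 90 x 60 mm up to z 43, on top two black rubber runners, 12 mm thick, at x +-20, convex along y with radius 140 mm, crown at y 0, z 50 mm (46.7 at y +-30). Origin under its centre, z up, x = sliding direction; a half turn about z makes no difference. Grip across the 60 mm body
- trough: aluminium channel, 0.70 kg, 280 x 64 mm (x, y), 16 mm high, floor 4 mm thick, side walls and end plates 2.5 mm thick, flat underside, open upward; inside 275 x 59 mm. Origin under its centre, z up, x along its length; a half turn about z makes no difference. Grip across its 64 mm width at the middle
- bottle_a: white reagent bottle with red cap, 47 mm across, 94 mm tall (body up to 80 mm), about 0.15 kg (bottles differ by up to 20 percent either way, being unevenly full); origin under its centre, z up. 2 to 4 such bottles are present
- bottle_b: as bottle_a
- bottle_c: as bottle_a
- bottle_d: as bottle_a
- jar: white staining jar with green lid, 57 mm across, 106 mm tall, standing right behind the bottles; to be left alone; origin under its centre
- bench_timer: white bench timer, 62 mm wide, 58 mm tall, standing left behind the rocker; to be left alone; origin under its centre

How it is judged:
On the way, in this order (a step that is already met when the one before it is completed fails the run):
1. the saddle is fully home on the rocker's bed (within 4 mm of its end position), foot under the lips (x of saddle in the frame of rocker above 0.061 m and y of saddle in the frame of rocker between -0.004 and 0.004 m and z of saddle in the frame of rocker between 0.037 and 0.043 m and angle between saddle's own z axis and vertical below 0.05 rad), for 0.2 s.
2. the lever is turned to lock (above 1.40 rad) with the saddle home (all of step 1 and value of joint lever above 1.4 rad), for 0.2 s.
3. the trough rests freely and level (within 0.08 rad) across the saddle's runners, before any bottle is in it (angle between trough's own z axis and vertical below 0.08 rad and x of trough in the frame of saddle between -0.02 and 0.02 m and y of trough in the frame of saddle between -0.025 and 0.025 m and z of trough in the frame of saddle between 0.046 and 0.054 m and angle between the x axis of trough and the y axis of saddle, either way round below 0.2 rad and contact force between trough and the fingers below 0.05 N and contact force between each of bottle_a, bottle_b, bottle_c, bottle_d and trough below 0.05 N), for 0.5 s.
At the end, for the whole second after the job is handed in: Saddle home (4 mm), lever locked (above 1.40 rad); trough across the runners, its middle within 20 mm (saddle x) and 25 mm (saddle y) of the saddle's, square within 0.2 rad, level within 0.07 rad, at rest; every bottle present stands in it, upright within 0.12 rad (all of step 2 and angle between trough's own z axis and vertical below 0.07 rad and x of trough in the frame of saddle between -0.02 and 0.02 m and y of trough in the frame of saddle between -0.025 and 0.025 m and z of trough in the frame of saddle between 0.046 and 0.054 m and angle between the x axis of trough and the y axis of saddle, either way round below 0.2 rad and linear speed of trough below 0.02 m/s and x of bottle_a in the frame of trough between -0.125 and 0.125 m and y of bottle_a in the frame of trough between -0.012 and 0.012 m and z of bottle_a in the frame of trough between 0.001 and 0.008 m and angle between each of bottle_a, bottle_b, bottle_c, bottle_d's own z axis and vertical below 0.12 rad and x of bottle_b in the frame of trough between -0.125 and 0.125 m and y of bottle_b in the frame of trough between -0.012 and 0.012 m and z of bottle_b in the frame of trough between 0.001 and 0.008 m and x of bottle_c in the frame of trough between -0.125 and 0.125 m and y of bottle_c in the frame of trough between -0.012 and 0.012 m and z of bottle_c in the frame of trough between 0.001 and 0.008 m and x of bottle_d in the frame of trough between -0.125 and 0.125 m and y of bottle_d in the frame of trough between -0.012 and 0.012 m and z of bottle_d in the frame of trough between 0.001 and 0.008 m); the robot touches nothing.
It fails at once if the staining jar is moved more than 30 mm (distance of jar from where it was at the start of the episode above 0.03 m).
It fails at once if the timer is moved more than 30 mm (distance of bench_timer from where it was at the start of the episode above 0.03 m).
Of bottle_a, bottle_b, bottle_c, bottle_d only 2 to 4 are there at a start; the rules pass over those that are not, and their reading is None.
At some moment in a run one of saddle may be knocked a few centimetres aside while the robot is not near it.
Once in a run the grip may slacken for a moment while it holds something.
It also fails if it takes over 210 s, if anything falls off the work surface, if the arm or the gripper's body presses on something with over 40 N, if the wrist force passes 120 N, or if a joint passes its speed limit or range.

## Working session

There is one attempt and no reset: what is moved stays moved. The work goes in short steps, Python scripts to look and compute and a tool call to move; the robot and the scene stay as the last step left them, time stands still between calls to the robot, and variables do not carry over. Pictures are saved under pics/ and viewed, at most 14 in all, crops included, and the job is handed in when it is done.

```bash
ls; mkdir -p pics
```

Create h.py:
```python
import numpy as np,cv2
from bench import ctrl, job, get_image, camera_model
R=lambda v:cv2.Rodrigues(np.array(v,float))[0]
def cam(n):
    m=camera_model(n); f=210/np.tan(np.radians(m["vertical_fov"])/2)
    K=np.array([[f,0,m["cx"]],[0,f,m["cy"]],[0,0,1]])
    if n!="wrist": return K,R(m["rvec"]),np.array(m["tvec"],float).ravel()
    s=ctrl.get_state(); T=np.eye(4);T[:3,:3]=R(s["tool_rot"]);T[:3,3]=s["position"]
    W=np.linalg.inv(T@np.array(m["hand_eye"])); return K,W[:3,:3],W[:3,3]
def proj(C,p):
    K,r,t=C; q=(r@np.atleast_2d(p).T).T+t; q=q@K.T; return q[:,:2]/q[:,2:]
def ray(C,uv):
    K,r,t=C; d=r.T@np.linalg.inv(K)@np.array([uv[0],uv[1],1.]); return -r.T@t,d/np.linalg.norm(d)
def onz(C,uv,z):
    o,d=ray(C,uv); return o+d*(z-o[2])/d[2]
def snap(n,name):
    C=cam(n); im=get_image(n); cv2.imwrite(f"pics/{name}.png",im[:,:,::-1]); return C,im
def totool(p):
    s=ctrl.get_state(); return R(s["tool_rot"]).T@(np.array(p)-s["position"])
```

Run:
```python
from h import *
for n in("scene","side","wrist"):
    C,im=snap(n,n+"0"); print(n,camera_model(n), "origin",-C[1].T@C[2])
s=ctrl.get_state();print(s)
a=[cv2.imread(f"pics/{n}0.png") for n in("scene","side")]
```

```text
bench.py
pics
scene {'vertical_fov': 48.63997104353342, 'cx': 280.8072625808435, 'cy': 214.08078146453963, 'rvec': array([ 2.37754473, -0.76358666,  0.26516737]), 'tvec': array([-0.47862037,  0.32070511,  1.29652482])} origin [ 0.06920436 -0.7217553   1.2195023 ]
side {'vertical_fov': 48.583217634728065, 'cx': 277.7589619387052, 'cy': 211.74350002140278, 'rvec': array([ 0.4424378 , -2.58073518,  1.40030448]), 'tvec': array([0.55494657, 0.16944205, 1.23724524])} origin [0.19519486 1.07550204 0.82015024]
wrist {'vertical_fov': 60.1761987568673, 'cx': 284.99431728240336, 'cy': 208.5463656039978, 'hand_eye': array([[-1.48508730e-03, -9.56425276e-01, -2.91973435e-01,
         8.08825065e-02],
       [ 9.99998807e-01, -1.29598328e-03, -8.41084630e-04,
        -8.93593799e-04],
       [ 4.26041911e-04, -2.91974335e-01,  9.56426059e-01,
        -1.61344710e-01],
       [ 0.00000000e+00,  0.00000000e+00,  0.00000000e+00,
         1.00000000e+00]])} origin [ 0.29074857 -0.58571185  0.38288895]
{'time': 0.15, 'joint_positions': array([ 1.24808704,  0.32165546, -0.0700861 ,  1.45142304,  0.02256999,
        1.37077994, -0.05686918]), 'qd': array([-0.00131281, -0.00199494, -0.00107235, -0.00403818,  0.00024203,
       -0.00157763, -0.00067751]), 'joint_torque': array([-4.15520326e-04, -4.91796720e+01, -4.04696781e-01, -3.12876070e+01,
       -6.38981815e-02,  4.03877604e-02,  1.01335600e-04]), 'position': array([ 0.21463675, -0.61308867,  0.22169679]), 'tool_rot': array([-3.09570895e+00, -5.26398073e-01,  4.77154790e-04]), 'ft_force': array([ 0.29482091,  0.49096784, -0.41182489]), 'torque': array([ 0.04958629, -0.02836533,  0.00252543]), 'grip_force': 0.0, 'grip_width': 0.9966127453132458}
```

View pics/scene0.png

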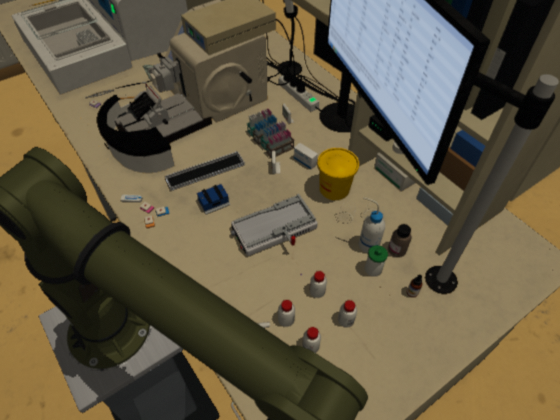

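View pics/side0.png

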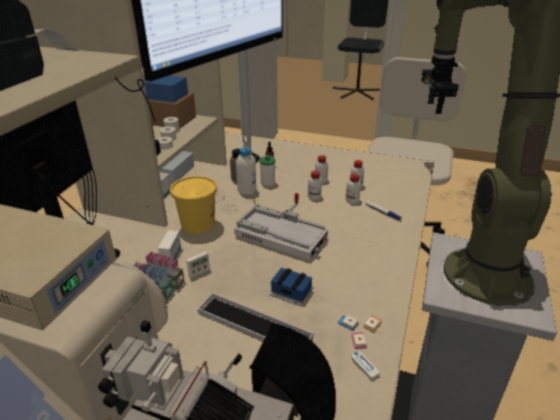

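The scene view shows the rocker at about (275,225) with its red knob at (293,240). The saddle is at (213,197), the trough at (205,170), and four bottles have caps at (318,277), (287,306), (348,306) and (312,333). The jar is at (376,260) and the timer at (305,156). The side view shows the same objects, with the timer at (199,265).

Add to h.py:
```python
def blobs(im,lo,hi,amin=15,roi=None):
    h=cv2.cvtColor(im,cv2.COLOR_RGB2HSV)
    m=cv2.inRange(h,lo,hi)
    if lo[0]==0: m|=cv2.inRange(h,(172,lo[1],lo[2]),(180,255,255))
    if roi: z=np.zeros_like(m);x0,y0,x1,y1=roi;z[y0:y1,x0:x1]=m[y0:y1,x0:x1];m=z
    n,l,st,c=cv2.connectedComponentsWithStats(m)
    return [(c[i],st[i],(l==i).astype(np.uint8)) for i in range(1,n) if st[i][4]>=amin]
def tri(C1,u1,C2,u2):
    P=[c[0]@np.c_[c[1],c[2]] for c in(C1,C2)]
    X=cv2.triangulatePoints(P[0],P[1],np.array(u1,float).reshape(2,1),np.array(u2,float).reshape(2,1)).ravel();return X[:3]/X[3]
```

Run:
```python
from h import *
np.set_printoptions(precision=4,suppress=True)
for n in("scene","side"):
    C=cam(n);im=cv2.imread(f"pics/{n}0.png")[:,:,::-1].copy()
    print(n)
    for c,st,m in blobs(im,(0,130,90),(8,255,255)): print("red",c.round(1),st, onz(C,c,.088)[:2])
    for c,st,m in blobs(im,(105,130,30),(125,255,255)): print("blue",c.round(1),st, onz(C,c,.035)[:2])
a=cv2.imread("pics/scene0.png")[140:270,150:340];cv2.imwrite("pics/c1.png",cv2.resize(a,None,fx=4,fy=4,interpolation=cv2.INTER_CUBIC))
a=cv2.imread("pics/side0.png")[190:350,190:340];cv2.imwrite("pics/c2.png",cv2.resize(a,None,fx=3.7,fy=3.7,interpolation=cv2.INTER_CUBIC))
```

```text
scene
red [319.2 274.9] [314 271  11   9  72] [ 0.5478 -0.2421]
red [286.5 304. ] [281 300  11   9  80] [ 0.4201 -0.2615]
red [349.5 304.4] [345 300  10  10  81] [ 0.5569 -0.361 ]
red [312.6 331.6] [307 327  12  10  91] [ 0.4286 -0.3641]
blue [466.4   7. ] [463   0   9  17  65] [2.1234 0.5558]
blue [384.1 116.9] [337  53  92 122 381] [1.2142 0.186 ]
blue [467.5 146.8] [452 131  33  34 626] [ 1.347  -0.1131]
blue [212.2 197.1] [198 185  30  25 356] [0.4667 0.2216]
side
red [321.6 157.3] [318 156   8   4  23] [ 0.5569 -0.3681]
red [357.8 162.3] [355 160   7   5  28] [ 0.4285 -0.3704]
red [315.  172.6] [312 171   7   4  26] [ 0.5474 -0.2508]
red [354.3 176. ] [351 174   8   5  32] [ 0.4194 -0.2698]
blue [183.7  86.2] [182  80   4  13  22] [ 1.5059 -1.0627]
blue [158.6  89.8] [149  85  21  14  66] [ 1.6018 -0.9679]
blue [173.8  89.3] [171  86   6   7  17] [ 1.5297 -1.0007]
blue [179.4  91.9] [178  88   4   9  18] [ 1.4801 -0.9721]
blue [164.2  96.7] [161  94   7   6  17] [ 1.5164 -0.883 ]
blue [393.5 215.3] [389 213  11   6  23] [ 0.2705 -0.1585]
blue [291.8 285.4] [273 270  38  30 588] [0.4644 0.244 ]
```

View pics/c1.png

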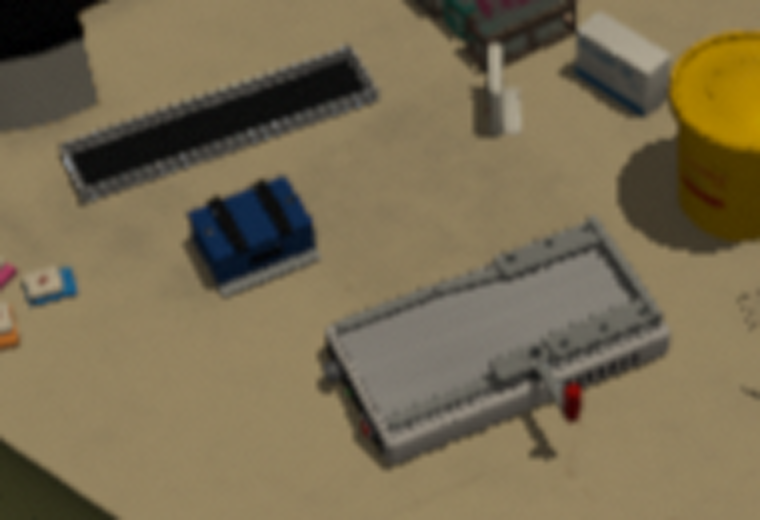

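View pics/c2.png

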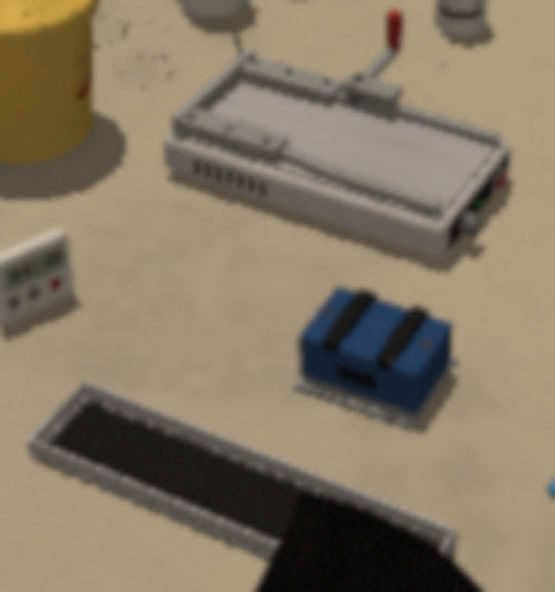

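The crops show the trough rim corners in c1 at (62,150), (350,50), (378,98) and (85,200). The rocker's top corners are near (330,335), (388,445), (665,325) and (595,222). The knob is at (572,400). The saddle is upright with its runners on top.

Run:
```python
from h import *
np.set_printoptions(precision=4,suppress=True)
C=cam("scene");D=cam("side")
s=lambda p:(150+p[0]/4-.4,140+p[1]/4-.4); d=lambda p:(190+p[0]/3.7-.4,190+p[1]/3.7-.4)
for nm,ps,z in(("trough",[(62,150),(350,50),(378,98),(85,200)],.016),("rocker",[(330,335),(388,445),(665,325),(595,222)],.045)):
    P=np.array([onz(C,s(p),z)[:2] for p in ps]);print(nm,P.tolist(),P.mean(0),np.linalg.norm(np.diff(P,axis=0),axis=1))
    print([np.degrees(np.arctan2(*(b-a)[::-1])) for a,b in((P[0],P[1]),(P[3],P[2]))])
P=np.array([onz(D,d(p),.045)[:2] for p in[(510,152),(448,225),(168,140),(245,55)]]);print("rocker side",P,P.mean(0))
print("knobtop",tri(C,s((573,388)),D,d((395,13))),"timer",tri(C,s((497,50)),D,d((33,240))))
for a,b in(((319.2,274.9),(315,172.6)),((286.5,304),(354.3,176)),((349.5,304.4),(321.6,157.3)),((312.6,331.6),(357.8,162.3))):print("cap",tri(C,a,D,b))
print("saddle", [onz(C,s(p),.043)[:2] for p in[(190,212),(285,180),(315,232),(222,280)]], [onz(D,d(p),.043)[:2] for p in[(340,290),(450,325),(415,375),(302,338)]])
print(onz(C,(376,251),.1))
```

```text
trough [[0.38526997474898983, 0.4119772053716172], [0.6570602208612731, 0.37040297903798647], [0.6447974035008376, 0.3041094680740314], [0.37472880900847416, 0.3481947753422018]] [0.5155 0.3587] [0.275  0.0674 0.2736]
[np.float64(-8.696801918984164), np.float64(-9.271046876965935)]
rocker [[0.45916503579527124, 0.08320633000074584], [0.43972057125006914, -0.030603369525444624], [0.68054754554439, -0.06295281376968342], [0.6998465617091388, 0.05500019205397144]] [0.5698 0.0112] [0.1155 0.243  0.1195]
[np.float64(-99.69540998534686), np.float64(-99.29218039246673)]
rocker side [[ 0.4374 -0.0002]
 [ 0.4568  0.1045]
 [ 0.6961  0.0715]
 [ 0.686  -0.0654]] [0.569  0.0276]
knobtop [ 0.5632 -0.0963  0.0929] timer [0.7279 0.2434 0.0697]
cap [ 0.5458 -0.2438  0.092 ]
cap [ 0.4186 -0.263   0.0917]
cap [ 0.5554 -0.3619  0.0913]
cap [ 0.4277 -0.365   0.0908]
saddle [array([0.4329, 0.2614]), array([0.5157, 0.246 ]), array([0.5062, 0.1823]), array([0.4182, 0.1828])] [array([0.5079, 0.1978]), array([0.4249, 0.2081]), array([0.4327, 0.2633]), array([0.5155, 0.2536])]
[ 0.7252 -0.2803  0.1   ]
```

Careful with the scale: shifts go in units of 25 mm. That gives: -0.683 m is -27.32, 0.509 m is 20.36.

>>> {"method": "inch_along", "body": {
  "deltas": [17.44, -9.28, -1.2, 0, 1, 17.44, -9.28, -1.2, 0.15, 1, 17.44, -9.28, -1.2, 0.3, 1, 17.44, -9.28, -1.2, 0.485, 1, 17.44, -9.28, -1.2, 0.485, 1, 17.44, -9.28, -1.2, 0.485, 1, 17.44, -9.28, -1.2, 0.485, 1, 17.44, -9.28, -1.2, 0.485, 1, 17.44, -9.28, -1.2, 0.485, 1, 17.44, -9.28, -1.2, 0.485, 1, 20.36, -27.32, -1.2, 0.485, 1, 20.36, -27.32, -1.2, 0.485, 1, 20.36, -27.32, -1.2, 0.485, 1, 20.36, -27.32, -1.2, 0.485, 1, 20.36, -27.32, -1.2, 0.485, 1, 20.36, -27.32, -1.2, 0.485, 1, 20.36, -27.32, -1.2, 0.485, 1, 20.36, -27.32, -1.2, 0.485, 1, 20.36, -27.32, -1.2, 0.485, 1, 20.36, -27.32, -1.2, 0.485, 1]
}}

```text
time: 2.15
position: [0.4666, 0.2069, 0.2529]
tool_rot: [-3.131, 0.215, 0.0]
ft_force: [0.0, 0.2, -0.1]
grip_width: 1.004
grip_force: 0.0
```

Run:
```python
from h import *
print(ctrl.get_state()["position"],ctrl.get_state()["tool_rot"])
```

```text
[0.46659681 0.20685393 0.25294398] [-3.13105845e+00  2.15330749e-01  4.57713494e-04]
```

Run:
```python
from h import *
np.set_printoptions(precision=4,suppress=True)
C,im=snap("wrist","w1");print(-C[1].T@C[2])
for c,st,m in blobs(im,(105,130,30),(125,255,255),200):
    cnt=max(cv2.findContours(m,0,2)[0],key=cv2.contourArea);print(c,st,cv2.minAreaRect(cnt))
```

```text
[0.5464 0.1963 0.4142]
[263.671  142.1149] [ 236  132   56   21 1079] ((263.5, 142.0), (20.0, 55.0), 90.0)
[264.6014 177.1907] [ 237  164   56   27 1395] ((264.5, 177.0), (26.0, 55.0), 90.0)
[264.7593 208.4683] [239 202  53  15 615] ((265.0, 209.0), (14.0, 52.0), 90.0)
```

View pics/w1.png

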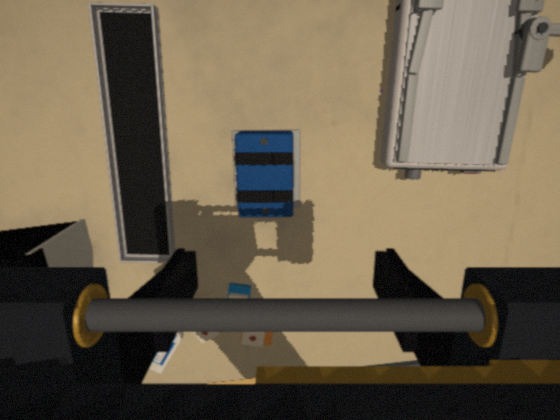

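The wrist view shows the saddle's body at u 237 to 293, with its runners at v about 158 and 197. The trough's rim corners are (94,8), (157,6), (170,258) and (122,261). The rocker's near edge runs from (388,166) to (508,168).

Run:
```python
from h import *
np.set_printoptions(precision=4,suppress=True)
C=cam("wrist")
im=cv2.imread("pics/w1.png");hsv=cv2.cvtColor(im,cv2.COLOR_BGR2HSV)
a=[onz(C,p,.05)[:2] for p in((264.5,158.5),(265,196.5))];print("runners",a,np.mean(a,0),a[0]-a[1],np.linalg.norm(a[0]-a[1]),np.degrees(np.arctan2(*(a[0]-a[1])[::-1])))
# side edges of body top per row
for v in (142,177,208):
    r=np.where((hsv[v,200:330,0]>105)&(hsv[v,200:330,0]<125)&(hsv[v,200:330,1]>130))[0]+200
    l,q=onz(C,(r[0]-.5,v),.043),onz(C,(r[-1]+.5,v),.043);print(v,r[0],r[-1],l[:2],q[:2],(l+q)[:2]/2,np.linalg.norm(l-q))
P=np.array([onz(C,p,.016)[:2] for p in((94,8),(157,6),(170,258),(122,261))]);print("trough",P,P.mean(0),np.linalg.norm(P-np.roll(P,1,0),axis=1))
P=np.array([onz(C,p,.044)[:2] for p in((388,166),(508,168))]);print("rocker",P,P.mean(0),np.linalg.norm(P[0]-P[1]))
print("goal tool",totool([.468,.222,.03]))
```

```text
runners [array([0.4922, 0.2237]), array([0.4529, 0.2294])] [0.4725 0.2265] [ 0.0392 -0.0057] 0.039645211311805754 -8.26820028648808
142 237 291 [0.5117 0.2497] [0.5038 0.1945] [0.5078 0.2221] 0.05575640105355327
177 237 292 [0.4761 0.2562] [0.4679 0.1984] [0.472  0.2273] 0.05840373706403864
208 239 291 [0.4425 0.2601] [0.4346 0.204 ] [0.4385 0.232 ] 0.056720554140641796
trough [[0.6571 0.3691]
 [0.6501 0.3073]
 [0.3846 0.3574]
 [0.3889 0.4155]] [0.5202 0.3623] [0.2723 0.0622 0.2702 0.0583]
rocker [[ 0.4658  0.0994]
 [ 0.4464 -0.0229]] [0.4561 0.0383] 0.1238295245521512
goal tool [-0.0017 -0.0168  0.2227]
```

To row units: 0.172 m is 6.88, -0.05 m is -2.

>>> {"method": "inch_along", "body": {
  "deltas": [2.8, 6.88, -2, 0, 1, 2.8, 6.88, -2, 0, 1, 2.8, 6.88, -2, 0, 1, 2.8, 6.88, -2, 0, 1, 2.8, 6.88, -2, 0, 1, 2.8, 6.88, -2, 0, 1, 2.8, 6.88, -2, 0, 1]
}}

```text
time: 2.9
position: [0.5129, 0.0193, 0.3021]
tool_rot: [-3.133, 0.232, 0.001]
ft_force: [-0.6, 0.2, 0.5]
grip_width: 0.996
grip_force: 0.0
```

Run:
```python
from h import *
C,im=snap("wrist","w2")
cv2.imwrite("pics/w2c.png",cv2.resize(im[0:290,130:450,::-1],None,fx=2,fy=2,interpolation=cv2.INTER_CUBIC))
np.savez("w2.npz",K=C[0],r=C[1],t=C[2])
```

```text
(no output)
```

View pics/w2c.png

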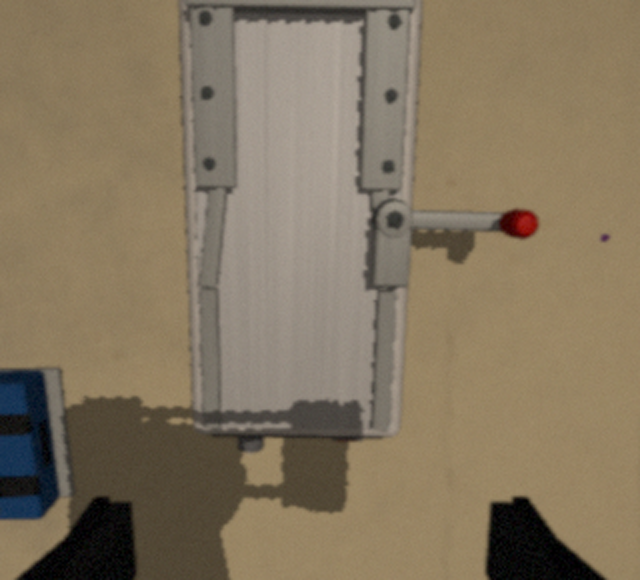

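The view shows the rocker from above. Its near corners are (196,432) and (399,432). The lips' inner edges run left (236,188)-(233,20) and right (360,188)-(365,20). The cheeks are at u 219 and 374. The pivot is at (395,219) and the knob top at (522,223).

Run:
```python
from h import *
np.set_printoptions(precision=4,suppress=True)
z=np.load("w2.npz");C=(z["K"],z["r"],z["t"])
f=lambda p,h:onz(C,(130+p[0]/2-.25,p[1]/2-.25),h)[:2]
n=[f((196,430),.044),f((399,430),.044)];print("near",n,np.mean(n,0),np.linalg.norm(n[0]-n[1]))
L=[f((236,186),.053),f((233,20),.053)];Q=[f((360,188),.053),f((365,20),.053)]
for e in(L,Q):print(e,np.degrees(np.arctan2(*(e[1]-e[0])[::-1])),np.linalg.norm(e[1]-e[0]))
print("lip mid",(L[0]+Q[0])/2,np.linalg.norm(L[0]-Q[0]),(L[1]+Q[1])/2,np.linalg.norm(L[1]-Q[1]))
for v in(300,400):
    a,b=f((219,v),.048),f((375,v),.048);print("cheek",(a+b)/2,np.linalg.norm(a-b))
print("pivot",f((395,219),.07),"knob",f((522,223),.092), "stop",f((300,12),.05))
```

```text
near [array([0.4682, 0.0977]), array([ 0.4498, -0.0244])] [0.459  0.0367] 0.12348329884972238
[array([0.6035, 0.0476]), array([0.6826, 0.0348])] -9.190850534122866 0.08016664043683652
[array([ 0.5925, -0.0184]), array([ 0.6727, -0.0314])] -9.194203081484986 0.08118826337805868
lip mid [0.598  0.0146] 0.06690198646215248 [0.6777 0.0017] 0.06691021169412892
cheek [0.5374 0.0247] 0.08906678086141309
cheek [0.4789 0.0338] 0.09280506308042985
pivot [ 0.5745 -0.0334] knob [ 0.5642 -0.093 ] stop [0.6818 0.0006]
```

To row units: -0.1995 m is -7.98, -0.0705 m is -2.82.

>>> {"method": "inch_along", "body": {
  "deltas": [-2.82, -7.98, 2, 0.013, 1, -2.82, -7.98, 2, 0.013, 1, -2.82, -7.98, 2, 0.013, 1, -2.82, -7.98, 2, 0.013, 1, -2.82, -7.98, 2, 0.013, 1, -2.82, -7.98, 4, 0.013, 1, -2.82, -7.98, 4, 0.013, 1, -2.82, -7.98, 4, 0.013, 1]
}}

```text
time: 3.75
position: [0.4722, 0.2267, 0.2024]
tool_rot: [3.131, -0.251, -0.003]
ft_force: [0.7, 0.5, 0.6]
grip_width: 1.0
grip_force: 0.0
```

Create sad.py:
```python
from h import *
np.set_printoptions(precision=4,suppress=True)
import sys
C,im=snap("wrist",sys.argv[1]); hb=float(sys.argv[2])
M=sum(m for c,st,m in blobs(im,(105,130,30),(125,255,255),200,(100,60,460,330)))
hsv=cv2.cvtColor(im,cv2.COLOR_RGB2HSV)
ys,xs=np.where(M);print(xs.min(),xs.max(),ys.min(),ys.max())
q=[]
for v in range(ys.min()+8,ys.max()-6,4):
    r=xs[ys==v]
    if len(r)<20: continue
    a,b=onz(C,(r.min()-.5,v),hb+.043),onz(C,(r.max()+.5,v),hb+.043); w=np.linalg.norm(a-b); q.append(((a+b)/2)[:2].tolist()+[w])
print(np.array(q))
```

```bash
python3 sad.py w3 0
```

```text
249 314 138 235
[[0.512  0.2249 0.0571]
 [0.5086 0.2254 0.0573]
 [0.5051 0.226  0.0575]
 [0.5015 0.2261 0.0568]
 [0.498  0.2267 0.057 ]
 [0.4836 0.2287 0.0568]
 [0.48   0.2293 0.057 ]
 [0.4763 0.2299 0.0572]
 [0.4725 0.23   0.0583]
 [0.4688 0.2306 0.0567]
 [0.4651 0.2313 0.0569]
 [0.4612 0.2314 0.058 ]
 [0.4577 0.2339 0.0545]
 [0.442  0.2341 0.058 ]
 [0.438  0.2343 0.0573]]
```

To row units: 0.174 m is 6.96, 0.05 m is 2.

>>> {"method": "inch_along", "body": {
  "deltas": [0, -0.12, 2, -0.013, 1, 0, -0.12, 4, -0.013, 1, 0, -0.12, 5.6, -0.013, 1, 0, -0.12, 6.4, -0.013, 1, 0, -0.12, 6.96, -0.013, 1, 0, -0.12, 6.96, -0.013, 1, 0, -0.12, 6.96, -0.013, 0.5, 0, -0.12, 6.96, -0.013, 0.5, 0, -0.12, 6.96, -0.013, 0.5, 0, -0.12, 6.96, -0.013, 0.5, 0, -0.12, 6.96, -0.013, 0.5, 0, -0.12, 6.96, -0.013, 0.5, 0, -0.12, 6.96, -0.013, 0.5, 0, -0.12, 6.96, -0.013, 0.5],
  "grip_n": 35
}}

```text
time: 5.2
position: [0.474, 0.2292, 0.0292]
tool_rot: [3.132, -0.233, 0.001]
ft_force: [-1.4, -2.1, 5.8]
grip_width: 0.688
grip_force: 35.0
```

To row units: 0.193 m is 7.72, 0.1 m is 4.

>>> {"method": "inch_along", "body": {
  "deltas": [0, 0, -1.6, 0, 0.5, 0, 0, -3, 0, 0.5, 0.8, 2, -3, 0.012, 0.5, 1.4, 4, -3, 0.012, 0.5, 2, 6, -3, 0.012, 0.5, 2.52, 7.72, -3, 0.012, 0.5, 2.52, 7.72, -3, 0.012, 0.5, 2.52, 7.72, -3, 0.012, 0.5, 2.52, 7.72, -3, 0.012, 0.5, 2.52, 7.72, -3, 0.012, 0.5]
}}

```text
time: 6.2
position: [0.5068, 0.0314, 0.1032]
tool_rot: [-3.131, 0.247, 0.001]
ft_force: [0.5, 0.4, -4.3]
grip_width: 0.689
grip_force: 34.9
```

Run:
```python
from h import *
C,im=snap("wrist","w4")
a=snap("scene","s4")[1];b=snap("side","d4")[1]
o=np.zeros((560,780,3),np.uint8);o[:250,:320]=im[60:310,120:440];o[:,320:]=0
cv2.imwrite("pics/m4.png",np.hstack([cv2.resize(im[60:310,120:440,::-1],(430,336)),cv2.resize(b[180:300,200:330,::-1],(364,336))]))
```

```text
(no output)
```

View pics/m4.png

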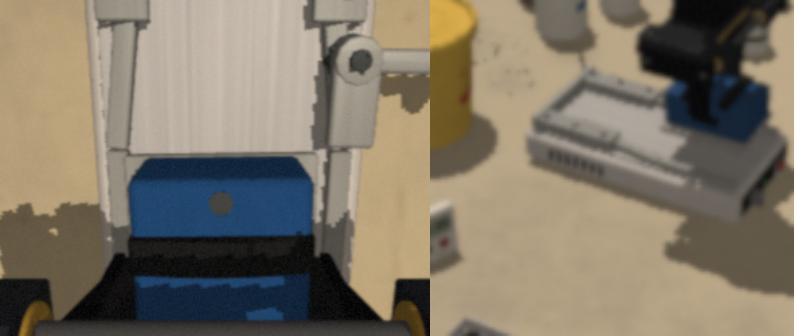

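To row units: -0.04 m is -1.6, 0.01 m is 0.4.

>>> {"method": "inch_along", "body": {
  "deltas": [0, 0.08, 0.8, 0.003, 0.5, 0, 0.08, 1.2, 0.003, 0.5, 0, 0.08, 1.38, 0.003, 0.5, 0, 0.08, 1.38, 0.003, 0.5, 0, 0.08, 1.38, 0.003, 0.8, 0, 0.08, 1.38, 0.003, 0.9, 0, 0.08, 1.38, 0.003, 0.9, 0, 0.08, 1.38, 0.003, 0.9, 0, 0.08, 0.4, 0.003, 0.9, 0, 0.08, -1.2, 0.003, 0.9, -1.6, 0.08, -1.2, 0.003, 0.46, -2.72, 0.08, -1.2, 0.003, 0.46, -2.72, 0.08, -1.2, 0.003, 0.46, -2.72, 0.08, -1.2, 0.003, 0.46]
}}

```text
time: 7.75
position: [0.4402, 0.038, 0.134]
tool_rot: [3.13, -0.256, 0.003]
ft_force: [-0.1, 0.0, 0.1]
grip_width: 0.625
grip_force: 0.0
```

Run:
```python
from h import *
C,im=snap("wrist","w5")
print(totool([.508,.029,.051]))
```

```bash
python3 sad.py w5b .04
```

```text
[ 0.06774238 -0.00206595  0.08307669]
230 335 60 201
[[0.5359 0.0248 0.0581]
 [0.5338 0.0246 0.0572]
 [0.5318 0.0252 0.0579]
 [0.5171 0.0274 0.0575]
 [0.515  0.028  0.0582]
 [0.5128 0.0281 0.0578]
 [0.5107 0.0284 0.058 ]
 [0.5085 0.0288 0.057 ]
 [0.5063 0.0295 0.0578]
 [0.5041 0.0295 0.0574]
 [0.5019 0.0299 0.0576]
 [0.4996 0.0303 0.0577]
 [0.4974 0.0307 0.0579]
 [0.4951 0.0311 0.0581]
 [0.4928 0.0311 0.0577]
 [0.4909 0.0338 0.0532]
 [0.4763 0.0333 0.0566]
 [0.4739 0.034  0.0574]
 [0.4716 0.0347 0.0582]
 [0.4691 0.0348 0.0578]
 [0.4666 0.0352 0.058 ]]
```

View pics/w5.png

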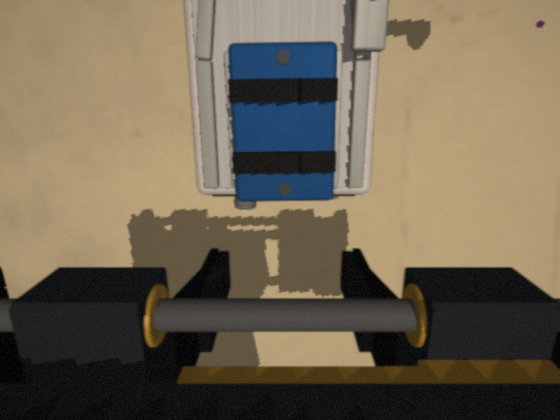

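To row units: 0.135 m is 5.4, 0.08 m is 3.2.

>>> {"method": "inch_along", "body": {
  "deltas": [0, -0.08, 2, 0, 0.46, 0, -0.08, 3.2, 0, 0.46, 0, -0.08, 3.2, 0, 0.46, 0.6, -0.08, 3.2, 0, 0.46, 1.2, -0.08, 3.2, 0, 0.46, 1.8, -0.08, 3.2, 0, 0.46, 2.4, -0.08, 3.2, 0, 0.46, 3, -0.08, 3.2, 0, 0.46, 3.4, -0.08, 3.2, 0, 0.46, 3.8, -0.08, 3.2, 0, 0.46, 4.2, -0.08, 3.2, 0, 0.46, 4.6, -0.08, 3.2, 0, 0.46, 5, -0.08, 3.2, 0, 0.46, 5.2, -0.08, 3.2, 0, 0.46, 5.4, -0.08, 3.2, 0, 0.46]
}}

```text
time: 9.35
position: [0.5736, 0.0182, 0.0535]
tool_rot: [3.131, -0.256, -0.001]
ft_force: [-5.0, 0.9, 2.6]
grip_width: 0.458
grip_force: 1.9
```

```bash
python3 sad.py w6 .04
```

```text
206 376 60 275
[[0.6624 0.0026 0.0574]
 [0.6611 0.0028 0.0576]
 [0.6598 0.003  0.0578]
 [0.6585 0.0031 0.0576]
 [0.6573 0.0034 0.0574]
 [0.656  0.0036 0.0576]
 [0.6547 0.0038 0.0578]
 [0.6412 0.0058 0.0571]
 [0.6399 0.0062 0.0577]
 [0.6385 0.0066 0.0575]
 [0.6371 0.0069 0.0577]
 [0.6356 0.0069 0.0575]
 [0.6342 0.0071 0.0577]
 [0.6328 0.0076 0.0575]
 [0.6314 0.0078 0.0577]
 [0.6299 0.0078 0.0575]
 [0.6285 0.0083 0.0573]
 [0.627  0.0083 0.0572]
 [0.6255 0.0087 0.0577]
 [0.624  0.0088 0.0575]
 [0.6225 0.0092 0.0574]
 [0.621  0.0095 0.0575]
 [0.6195 0.0097 0.0577]
 [0.6179 0.0098 0.0576]
 [0.6164 0.0102 0.0574]
 [0.6149 0.0108 0.056 ]
 [0.6004 0.0128 0.0578]
 [0.5988 0.0133 0.0576]
 [0.5971 0.0133 0.0574]
 [0.5954 0.0136 0.0576]
 [0.5937 0.0141 0.0574]
 [0.592  0.0144 0.0576]
 [0.5902 0.0144 0.0574]
 [0.5885 0.0149 0.0572]]
```

To row units: 0.011 m is 0.44, 0.008 m is 0.32.

>>> {"method": "inch_along", "body": {
  "deltas": [0.16, 0, 0, 0, 0.46, 0.32, 0, 0, 0, 0.46, 0.44, 0, 0, 0, 0.46, 0.44, 0, 0, 0, 0.46]
}}

```text
time: 9.8
position: [0.5835, 0.0164, 0.0533]
tool_rot: [3.131, -0.256, -0.004]
ft_force: [-4.6, 0.2, 1.4]
grip_width: 0.459
grip_force: 2.5
```

To row units: 0.005 m is 0.2, 0.003 m is 0.12.

>>> {"method": "inch_along", "body": {
  "deltas": [0.12, 0, 0, 0, 0.46, 0.2, 0, 0, 0, 0.46, 0.2, 0, 0, 0, 0.46]
}}

```text
time: 10.1
position: [0.5834, 0.0164, 0.0531]
tool_rot: [3.129, -0.255, -0.02]
ft_force: [-18.1, 1.2, 13.1]
grip_width: 0.46
grip_force: 9.3
```

>>> {"method": "inch_along", "body": {
  "deltas": [0.08, 0, 0, 0, 0.46, 0.12, 0, 0, 0, 0.46, 0.12, 0, 0, 0, 0.46]
}}

```text
time: 10.4
position: [0.5834, 0.0165, 0.0529]
tool_rot: [3.128, -0.255, -0.03]
ft_force: [-26.5, 1.5, 19.9]
grip_width: 0.459
grip_force: 13.2
```

To row units: -0.08 m is -3.2, -0.04 m is -1.6.

>>> {"method": "inch_along", "body": {
  "deltas": [-0.8, 0, 0, 0, 0.46, -1.6, 0, 0, 0, 0.46, -1.6, 0, -1.6, 0, 0.46, -1.6, 2, -3.2, 0, 0.46, -1.2, 4, -3.2, 0, 0.46, -1.2, 4, -3.2, 0, 0.46, -1.2, 4, -3.2, 0, 0.46]
}}

```text
time: 11.1
position: [0.5472, -0.0827, 0.1342]
tool_rot: [3.129, -0.266, 0.004]
ft_force: [0.1, 0.2, -0.7]
grip_width: 0.46
grip_force: 0.0
```

Run:
```python
from h import *
np.set_printoptions(precision=4,suppress=True)
S=snap("scene","s7");D=snap("side","d7");W=snap("wrist","w7")
r=[]
for (C,im),n in((S,"s"),(D,"d"),(W,"w")):
    for c,st,m in blobs(im,(0,130,60),(8,255,255),8): print(n,c,st,onz(C,c,.08)[:2])
print(totool([.5645,-.0945,.066]),totool([.639,.008,.09]),totool([.459,.04,.09]))
```

```bash
python3 sad.py w7b .04 | awk 'NR%4==1'
```

```text
s [319.0556 275.8333] [314 271  11  11  90] [ 0.5489 -0.2408]
s [286.43 305.03] [281 300  11  12 100] [ 0.4207 -0.2605]
s [349.2222 305.4848] [344 300  11  12  99] [ 0.5577 -0.3603]
s [312.2844 332.3578] [307 327  12  12 109] [ 0.4293 -0.3628]
d [321.7179 158.2051] [319 155   7   7  39] [ 0.5584 -0.3771]
d [357.8537 163.4146] [355 160   7   7  41] [ 0.4291 -0.3781]
d [315.0652 174.0652] [312 171   7   7  46] [ 0.5483 -0.2556]
d [354.2885 177.2885] [351 174   8   8  52] [ 0.42   -0.2755]
d [296.     197.1786] [295 193   3  10  28] [ 0.5627 -0.0931]
w [545.0574 192.4746] [ 526  167   34   53 1376] [ 0.5457 -0.2371]
w [310.5035 200.9634] [299 185  25  32 574] [ 0.5637 -0.0951]
[0.0207 0.0148 0.0671] [ 0.0778 -0.0984  0.0432] [-0.105  -0.1011  0.0433]
100 187 60 179
 [ 0.6424 -0.0075  0.0412]
 [ 0.6341 -0.0054  0.0422]
 [ 0.6251 -0.0057  0.0485]
 [ 0.605  -0.0009  0.0516]
```

View pics/w7.png

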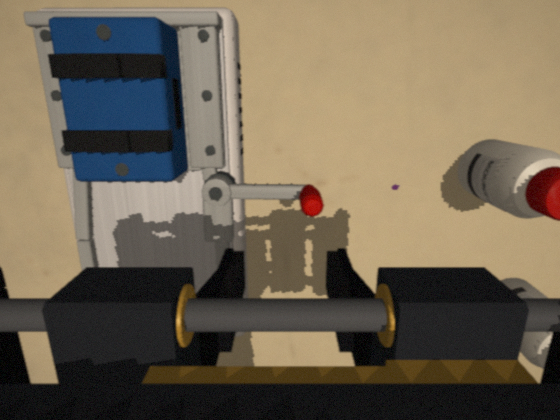

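>>> {"method": "inch_along", "body": {
  "deltas": [0.82, 0.592, 0, 0, 0.46, 0.82, 0.592, 1.2, 0, 0.46, 0.82, 0.592, 2.2, 0, 0.46, 0.82, 0.592, 2.64, 0, 0.46, 0.82, 0.592, 2.64, 0, 0.46, 0.82, 0.592, 2.64, 0, 0.1, 0.82, 0.592, 2.64, 0, 0.1, 0.82, 0.592, 2.64, 0, 0.1, 0.82, 0.592, 2.64, 0, 0.1, 0.82, 0.592, 2.64, 0, 0.1, 0.82, 0.592, 2.64, 0, 0.1, 0.82, 0.592, 2.64, 0, 0.1],
  "grip_n": 15
}}

```text
time: 12.5
position: [0.5646, -0.0966, 0.0682]
tool_rot: [3.131, -0.256, 0.002]
ft_force: [-0.3, 0.7, 3.8]
grip_width: 0.155
grip_force: 15.0
```

>>> {"method": "inch_along", "body": {
  "deltas": [-0.248, -0.012, 0, 0, 0.1, -0.492, -0.048, 0, 0, 0.1, -0.72, -0.12, 0, 0, 0.1, -0.964, -0.196, 0, 0, 0.1, -1.2, -0.304, 0, 0, 0.1, -1.4, -0.432, 0, 0, 0.1, -1.6, -0.584, 0, 0, 0.1, -1.78, -0.752, 0, 0, 0.1, -1.94, -0.94, 0, 0, 0.1, -2.088, -1.14, 0, 0, 0.1, -2.208, -1.356, 0, 0, 0.1, -2.312, -1.58, 0, 0, 0.1, -2.392, -1.82, 0, 0, 0.1]
}}

```text
time: 13.8
position: [0.5095, -0.0423, 0.0664]
tool_rot: [3.13, -0.257, -0.008]
ft_force: [-2.7, -1.6, 0.7]
grip_width: 0.16
grip_force: 1.5
```

>>> {"method": "inch_along", "body": {
  "deltas": [0, 0, 0, 0, 0.1, -0.04, -0.24, 0, 0, 0.1, -0.08, -0.48, 0, 0, 0.1, -0.08, -0.68, 0, 0, 0.1, -0.08, -0.76, 0, 0, 0.1, -0.08, -0.76, 0, 0, 0.1],
  "grip_n": 15
}}

```text
time: 14.4
position: [0.5112, -0.0248, 0.0663]
tool_rot: [3.128, -0.257, -0.008]
ft_force: [-5.6, -5.5, 0.6]
grip_width: 0.154
grip_force: 15.0
```

To row units: -0.13 m is -5.2, -0.09 m is -3.6.

>>> {"method": "inch_along", "body": {
  "deltas": [-0.08, -0.76, 0, 0, 0.4, -0.08, -0.68, 0, 0, 0.46, -0.08, -0.68, 0, 0, 0.46, -0.08, -0.68, 0, 0, 0.46, -0.08, -0.68, -1.6, 0, 0.46, -0.08, -0.68, -3.6, 0, 0.46, -0.08, -0.68, -5.2, 0, 0.46, -1.2, -0.68, -5.2, 0, 1, -2, -2, -5.2, 0, 1, -2, -2, -5.2, 0, 1]
}}

```text
time: 15.4
position: [0.4713, 0.0402, 0.198]
tool_rot: [-3.13, 0.245, -0.002]
ft_force: [0.4, 0.7, 0.9]
grip_width: 0.648
grip_force: 0.0
```

Run:
```python
from h import *
snap("wrist","w8");print(ctrl.get_state()["joint_positions"])
print(totool([.48,.36,.27]))
```

```text
[ 0.53396928 -0.02235838 -0.65390022  1.88687713 -0.01430057  1.27079435
 -1.84445937]
[-0.04285639 -0.31955387 -0.07206353]
```

View pics/w8.png

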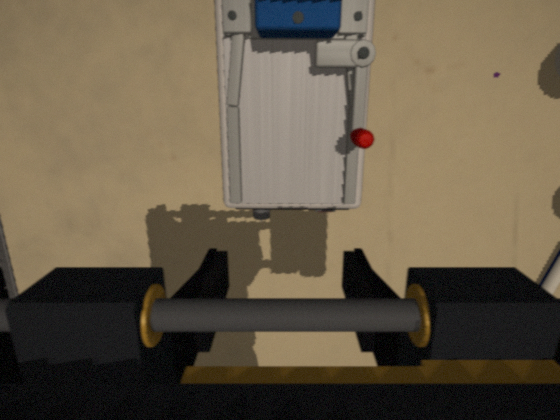

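To row units: -0.32 m is -12.8, -0.072 m is -2.88.

>>> {"method": "inch_along", "body": {
  "deltas": [-0.4, -2, -2.88, 0, 1, -0.8, -4, -2.88, 0, 1, -1.2, -6, -2.88, 0, 1, -1.6, -8, -2.88, 0, 1, -1.72, -10, -2.88, 0, 1, -1.72, -12, -2.88, 0, 1, -1.72, -12.8, -2.88, 0, 1, -1.72, -12.8, -2.88, 0, 1, -1.72, -12.8, -2.88, 0, 1]
}}

```text
time: 16.35
position: [0.4815, 0.3587, 0.268]
tool_rot: [-3.131, 0.251, 0.005]
ft_force: [0.1, -1.3, -0.1]
grip_width: 1.002
grip_force: 0.0
```

Run:
```python
from h import *
np.set_printoptions(precision=4,suppress=True)
C,im=snap("wrist","w9");print(ctrl.get_state()["position"])
np.savez("w9.npz",K=C[0],r=C[1],t=C[2])
```

```text
[0.4824 0.3569 0.2685]
```

View pics/w9.png

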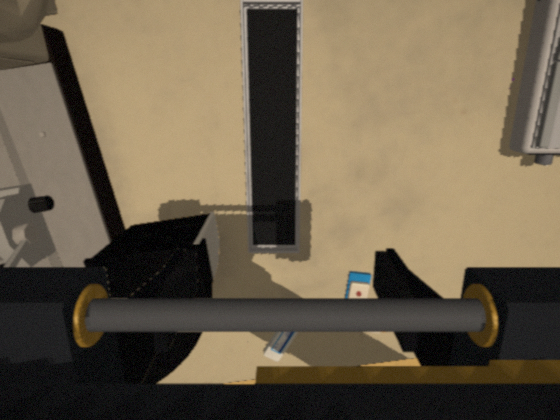

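The trough's rim corners in the wrist view are (243,4), (301,4), (298,250) and (249,251). The black apparatus on the left has its tip at (216,213).

Run:
```python
from h import *
np.set_printoptions(precision=4,suppress=True)
z=np.load("w9.npz");C=(z["K"],z["r"],z["t"])
P=np.array([onz(C,p,.016)[:2] for p in((243,4),(301,4),(298,250),(249,251))]);print(P,P.mean(0),np.linalg.norm(P-np.roll(P,1,0),axis=1))
e=(P[0]+P[1]-P[2]-P[3])/2;print(np.degrees(np.arctan2(e[1],e[0])))
# w1 camera pose (tool pose logged then)
T=np.eye(4);T[:3,:3]=R([-3.13105845,.215330749,.000457713]);T[:3,3]=[.46659681,.20685393,.25294398]
m=camera_model("wrist");W=np.linalg.inv(T@np.array(m["hand_eye"]));D=(C[0],W[:3,:3],W[:3,3])
print("black tip",tri(C,(216,213),D,(86,222)), "low",tri(C,(212,281),D,(91,265)))
for p in((216,213),(100,245)): print([onz(C,p,h)[:2] for h in(0,.05,.1,.15)])
print(totool([.52,.362,.004]))
```

```text
[[0.6571 0.3747]
 [0.6476 0.3166]
 [0.3801 0.3604]
 [0.3885 0.4204]] [0.5183 0.368 ] [0.2725 0.0589 0.2711 0.0607]
-9.473486763991346
black tip [0.4395 0.4528 0.0055] low [0.3647 0.4741 0.0005]
[array([0.4388, 0.4541]), array([0.4531, 0.4416]), array([0.4674, 0.4291]), array([0.4817, 0.4166])]
[array([0.4205, 0.6099]), array([0.437 , 0.5792]), array([0.4534, 0.5486]), array([0.4698, 0.5179])]
[ 0.0367 -0.0113  0.2645]
```

Careful with the scale: shifts go in units of 25 mm. That gives: 0.05 m is 2, 0.035 m is 1.4.

>>> {"method": "inch_along", "body": {
  "deltas": [1.4, -0.64, 2, 0, 1, 1.4, -0.64, 4, 0, 1, 1.4, -0.64, 6, 0, 1, 1.4, -0.64, 8, 0, 1, 1.4, -0.64, 9.4, 0, 1, 1.4, -0.64, 10.2, 0, 1, 1.4, -0.64, 10.56, 0, 1, 1.4, -0.64, 10.56, 0, 1],
  "grip_n": 40
}}

```text
time: 17.2
position: [0.52, 0.3653, 0.0053]
tool_rot: [3.129, -0.26, 0.0]
ft_force: [-0.7, 0.4, -0.2]
grip_width: 0.996
grip_force: 0.0
```

Run:
```python
from h import *
C,im=snap("wrist","w10");cv2.imwrite("pics/w10c.png",im[0:300,60:500,::-1])
```

```text
(no output)
```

View pics/w10c.png

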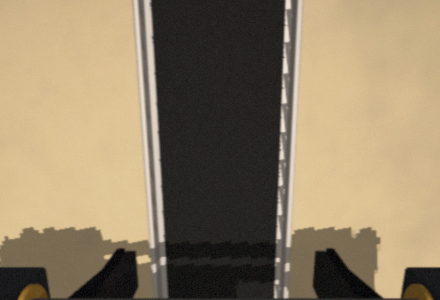

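The fingers straddle the trough evenly, so I'm closing on it.

To row units: -0.2 m is -8, -0.18 m is -7.2.

>>> {"method": "inch_along", "body": {
  "deltas": [0, 0, 0, 0, 0.6, 0, 0, 0, 0, 0.6, 0, 0, 0, 0, 0.6, 0, 0, 0, 0, 0.6, 0, 0, 0, 0, 0.6, 0, 0, 0, 0, 0.6, 0, 0, -1.6, 0, 0.6, 0, 0, -3.2, 0, 0.6, 0, 0, -5.2, 0, 0.6, 0, 0, -7.2, 0, 0.6, 0, 0, -8, 0, 0.6, 0, 0, -8, 0, 0.6],
  "grip_n": 50
}}

```text
time: 18.45
position: [0.5199, 0.3686, 0.2079]
tool_rot: [-3.128, 0.256, -0.006]
ft_force: [0.0, 0.4, -7.5]
grip_width: 0.729
grip_force: 50.0
```

Run:
```python
from h import *
np.set_printoptions(precision=4,suppress=True)
s=ctrl.get_state();print(s["torque"],s["joint_positions"])
print(totool([.639,.008,.2]),totool([.6385,.009,.2]))
C,im=snap("wrist","w11")
print(R(s["tool_rot"])[:,0])
```

```text
[ 0.0837 -0.0999 -0.0303] [-0.085   0.387  -0.7432  1.4893  0.265   1.3634 -2.5785]
[0.176  0.3366 0.0074] [0.1753 0.3356 0.0074]
[ 0.9867 -0.1623  0.0034]
```

Run:
```python
from h import *
np.set_printoptions(precision=4,suppress=True)
C=cam("wrist");im=cv2.imread("pics/w11.png");hsv=cv2.cvtColor(im,cv2.COLOR_BGR2HSV)
s=ctrl.get_state();Rt=R(s["tool_rot"]);p=s["position"]
def prof(pts):
    q=proj(C,[p+Rt@np.array(t) for t in pts]);q=np.clip(q.round().astype(int),0,[559,419]);return hsv[q[:,1],q[:,0]].mean(0).round(),q.mean(0)
zr=-.011
for x in np.arange(.115,.165,.003): print(round(x,3),*prof([(x,y,zr) for y in np.linspace(-.02,.02,9)]))
for y in list(np.arange(-.04,-.024,.002))+list(np.arange(.024,.042,.002)): print("y",round(y,3),prof([(x,y,zr) for x in(.08,.085,.09)])[0],prof([(x,y,zr) for x in(.12,.125)])[0])
```

```text
0.115 [31. 29. 38.] [287.6667   0.    ]
0.118 [30. 31. 38.] [287.6667   0.    ]
0.121 [30. 32. 38.] [287.7778   0.    ]
0.124 [31. 34. 38.] [287.6667   0.    ]
0.127 [30. 38. 38.] [287.8889   0.    ]
0.13 [30. 36. 37.] [288.   0.]
0.133 [31. 32. 37.] [287.7778   0.    ]
0.136 [30. 34. 39.] [287.7778   0.    ]
0.139 [33. 34. 39.] [287.7778   0.    ]
0.142 [35. 33. 38.] [287.7778   0.    ]
0.145 [34. 29. 39.] [287.7778   0.    ]
0.148 [35. 33. 38.] [287.7778   0.    ]
0.151 [33. 37. 38.] [287.8889   0.    ]
0.154 [34. 37. 37.] [287.7778   0.    ]
0.157 [52. 39. 37.] [288.   0.]
0.16 [52. 39. 37.] [288.   0.]
0.163 [54. 37. 38.] [287.7778   0.    ]
y -0.04 [ 20.  82. 225.] [ 18.  82. 216.]
y -0.038 [ 20.  81. 226.] [ 18.  82. 219.]
y -0.036 [ 20.  80. 227.] [ 19.  85. 218.]
y -0.034 [ 20.  81. 226.] [ 19.  82. 220.]
y -0.032 [ 16.  36. 210.] [ 18.  58. 194.]
y -0.03 [ 16.  33. 122.] [ 14.  34. 147.]
y -0.028 [ 18.  31. 214.] [ 18.  32. 162.]
y -0.026 [ 16.  33. 148.] [ 16.  32. 218.]
y 0.024 [ 17.  28. 216.] [ 16.  31. 138.]
y 0.026 [ 19.  31. 112.] [14. 28. 90.]
y 0.028 [ 16.  33. 155.] [ 16.  30. 184.]
y 0.03 [ 17.  49. 207.] [ 18.  74. 196.]
y 0.032 [ 19.  84. 220.] [ 19.  84. 208.]
y 0.034 [ 19.  82. 221.] [ 18.  84. 209.]
y 0.036 [ 19.  81. 221.] [ 18.  82. 212.]
y 0.038 [ 19.  81. 220.] [ 20.  82. 202.]
y 0.04 [ 19.  82. 221.] [ 18.  84. 208.]
```

>>> {"method": "inch_along", "body": {
  "deltas": [0.8, 1.6, 0, -0.1, 0.6, 1.6, 3.2, 0, -0.25, 0.6, 2.4, 4.8, 0, -0.4, 0.6, 3.2, 6.4, 0, -0.55, 0.6, 4, 8, 0, -0.7, 0.6, 4.8, 9.6, 0, -0.85, 0.6, 5.6, 11.2, 0, -1, 0.6, 6.4, 12.4, 0, -1.15, 0.6, 7.02, 13.44, 0, -1.3, 0.6, 7.02, 13.44, 0, -1.45, 0.6, 7.02, 13.44, 0, -1.571, 0.6, 7.02, 13.44, 2, -1.571, 0.6, 7.02, 13.44, 2.8, -1.571, 0.6, 7.02, 13.44, 2.8, -1.571, 0.6, 7.02, 13.44, 2.8, -1.571, 0.6]
}}

```text
time: 20.0
position: [0.6364, 0.0073, 0.1333]
tool_rot: [-2.392, -2.031, 0.004]
ft_force: [0.6, -0.2, -6.0]
grip_width: 0.728
grip_force: 50.0
```

Run:
```python
from h import *
np.set_printoptions(precision=4,suppress=True)
s=ctrl.get_state();print(R(s["tool_rot"])[:,0],s["joint_positions"],s["torque"]);print(totool([.639,.008,.095]))
D=snap("side","d12");S=snap("scene","s12");W=snap("wrist","w12")
cv2.imwrite("pics/m12.png",np.hstack([cv2.resize(D[1][170:290,190:350,::-1],(400,300),interpolation=2),cv2.resize(S[1][150:270,210:370,::-1],(400,300),interpolation=2)]))
```

```text
[ 0.1621  0.9868 -0.    ] [ 0.5867  0.4807 -0.8395  1.5714  0.3683  1.26   -0.4744] [ 0.0441 -0.1869 -0.0293]
[0.0011 0.0027 0.0383]
```

View pics/m12.png

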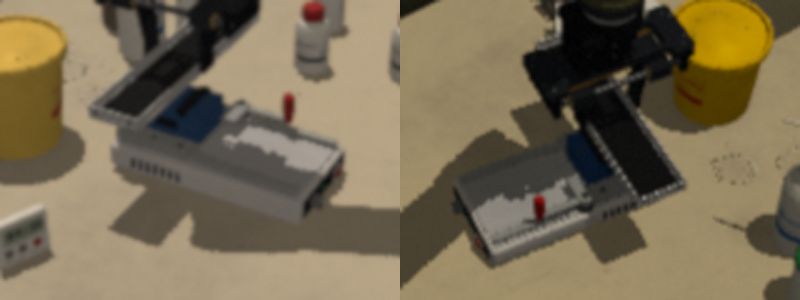

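Run:
```python
from h import *
np.set_printoptions(precision=4,suppress=True)
C=cam("scene");D=cam("side")
b=[]
for n in("scene0","side0"):
    im=cv2.imread(f"pics/{n}.png")[:,:,::-1].copy()
    for c,st,m in blobs(im,(20,170,80),(32,255,255),300): print(n,c,st)
print("rim",tri(C,(338,160),D,(194,187)))
X=tri(C,(338,160),D,(194,187))
print([ (tri(C,(318,160),D,(194,187)))], onz(C,(318,161),X[2]),onz(D,(171,188),X[2]),onz(D,(217,187),X[2]),onz(C,(358,160),X[2]))
```

```text
scene0 [338.1    162.9925] [ 317  148   43   32 1060]
side0 [196.0261 212.7853] [ 173  190   42   43 1113]
rim [0.8411 0.0367 0.1375]
[array([0.802 , 0.0744, 0.1517])] [0.7894 0.0728 0.1375] [0.898  0.0668 0.1375] [0.7722 0.0177 0.1375] [0.8982 0.0006 0.1375]
```

To row units: 0.036 m is 1.44, 0.034 m is 1.36.

>>> {"method": "inch_along", "body": {
  "deltas": [0.08, 0.1, 0.6, 0, 0.6, 0.08, 0.1, 1.12, 0, 0.6, 0.08, 0.1, 1.36, 0, 0.6, 0.08, 0.1, 1.44, 0, 0.6, 0.08, 0.1, 1.44, 0, 0.6]
}}

```text
time: 20.65
position: [0.6402, 0.0089, 0.0989]
tool_rot: [-2.394, -2.033, 0.001]
ft_force: [-0.1, -0.7, -7.3]
grip_width: 0.725
grip_force: 50.0
```

>>> {"method": "inch_along", "body": {
  "deltas": [0, 0, 0.08, 0, 0.6, 0, 0, 0.12, 0, 0.6, 0, 0, 0.12, 0, 0.6]
}}

```text
time: 20.95
position: [0.6406, 0.009, 0.0967]
tool_rot: [2.395, 2.033, 0.0]
ft_force: [0.6, -0.3, -6.2]
grip_width: 0.725
grip_force: 50.0
```

To row units: 0.002 m is 0.08, 0.001 m is 0.04.

>>> {"method": "inch_along", "body": {
  "deltas": [0, 0, 0.04, 0, 0.6, 0, 0, 0.08, 0, 0.6, 0, 0, 0.08, 0, 0.6]
}}

```text
time: 21.25
position: [0.6407, 0.009, 0.0962]
tool_rot: [2.394, 2.032, -0.0]
ft_force: [-4.7, -1.0, 5.1]
grip_width: 0.722
grip_force: 50.0
```

>>> {"method": "inch_along", "body": {
  "deltas": [0, 0, 0.04, 0, 0.6, 0, 0, 0.08, 0, 0.6, 0, 0, 0.08, 0, 0.6]
}}

```text
time: 21.55
position: [0.6408, 0.0091, 0.0961]
tool_rot: [2.393, 2.032, -0.001]
ft_force: [-7.8, -1.3, 15.9]
grip_width: 0.732
grip_force: 50.0
```

>>> {"method": "inch_along", "body": {
  "deltas": [0, 0, -0.1, 0, 0.72, 0, 0, -0.1, 0, 0.74, 0, 0, -0.1, 0, 0.78, 0, 0, -0.1, 0, 0.84, 0, 0, -0.1, 0, 0.9, 0, 0, -0.1, 0, 1, 0, 0, -0.1, 0, 1, 0, 0, -0.1, 0, 1, 0, 0, -0.1, 0, 1, 0, 0, -0.1, 0, 1, 0, 0, -1.2, 0, 1, 0, 0, -3.2, 0, 1, 0, 0, -5.2, 0, 1, 0, 0, -7.2, 0, 1, 0, 0, -8, 0, 1, 0, 0, -8, 0, 1, 0, 0, -8, 0, 1]
}}

```text
time: 23.25
position: [0.6404, 0.009, 0.2923]
tool_rot: [2.395, 2.033, -0.0]
ft_force: [0.4, -0.1, -0.8]
grip_width: 1.006
grip_force: 0.0
```

Run:
```python
from h import *
D=snap("side","d13");S=snap("scene","s13");W=snap("wrist","w13");C=W[0];np.savez("w13.npz",K=C[0],r=C[1],t=C[2])
cv2.imwrite("pics/m13.png",np.vstack([np.hstack([cv2.resize(D[1][170:290,190:350,::-1],(400,300),interpolation=2),cv2.resize(S[1][150:270,210:370,::-1],(400,300),interpolation=2)]),cv2.resize(W[1][0:210,0:560,::-1],(800,300),interpolation=2)]))
```

```text
(no output)
```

View pics/m13.png

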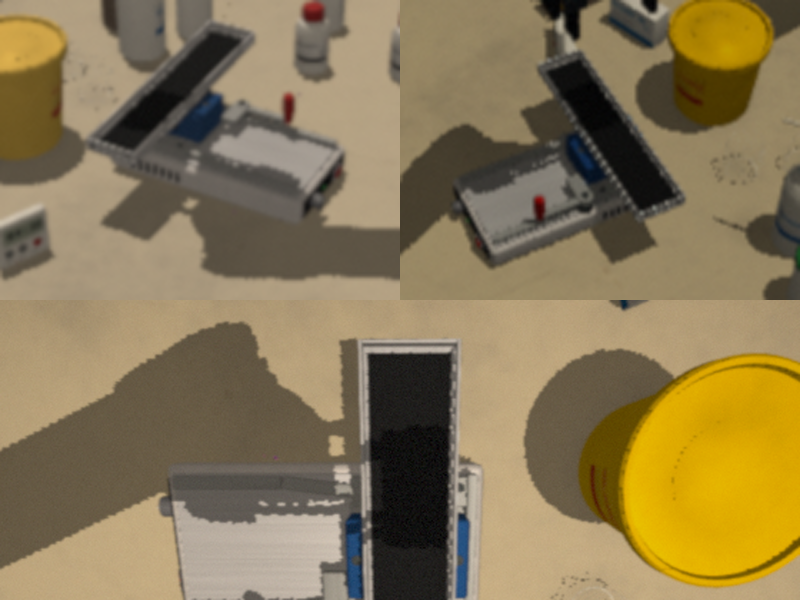

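The trough lies crosswise on the runners. Its rim corners are side (212,22), (253,38), (92,140), (130,157) and scene (684,200), (640,217), (580,55), (540,68) in the montage. I've now viewed all 14 pictures, so the rest is numeric.

Run:
```python
from h import *
np.set_printoptions(precision=4,suppress=True)
C=cam("scene");D=cam("side")
d=lambda p:(190+p[0]/2.5-.3,170+p[1]/2.5-.3); s=lambda p:(210+p[0]/2.5-.3,150+p[1]/2.5-.3)
P=np.array([tri(C,s(a),D,d(b)) for a,b in(((684,200),(212,22)),((640,217),(253,38)),((580,55),(92,140)),((540,68),(130,157)))])
print(P,P.mean(0)); a=(P[2]+P[3]-P[0]-P[1])/2;print(a,np.linalg.norm(a),a[2]/np.linalg.norm(a))
z=np.load("w13.npz");W=(z["K"],z["r"],z["t"])
w=lambda p:(p[0]*.7-.15,(p[1]-300)*.7-.15)
Q=[onz(W,w(p),.106) for p in((360,341),(460,341))];print("+y end",Q)
# expected rim corners in each view if level & centred at (.639,.008), +y end
o=np.array([.639,.008,.106]);ux=np.array([.16,.987,0]);uy=np.array([.987,-.16,0])
for sx in(1,-1):
    for sy in(1,-1): print(o+sx*.14*ux+sy*.032*uy)
```

```text
[[ 0.8977 -0.4355  0.0384]
 [ 0.8318 -0.4172  0.0347]
 [ 1.0103 -0.178  -0.0238]
 [ 0.9466 -0.1566 -0.0255]] [ 0.9216 -0.2968  0.0059]
[ 0.1137  0.2591 -0.0612] 0.2894627631538836 -0.21144365757151298
+y end [array([0.6334, 0.1505, 0.106 ]), array([0.6933, 0.1406, 0.106 ])]
[0.693  0.1411 0.106 ]
[0.6298 0.1513 0.106 ]
[ 0.6482 -0.1353  0.106 ]
[ 0.585  -0.1251  0.106 ]
```

Run:
```python
from h import *
np.set_printoptions(precision=4,suppress=True)
C=cam("scene");D=cam("side")
d=lambda p:(190+p[0]/2.5-.3,170+p[1]/2.5-.3); s=lambda p:(210+(p[0]-400)/2.5-.3,150+p[1]/2.5-.3)
P=np.array([tri(C,s(a),D,d(b)) for a,b in(((684,200),(212,22)),((640,217),(253,38)),((580,55),(92,140)),((540,68),(130,157)))])
print(P,P.mean(0)); a=(P[2]+P[3]-P[0]-P[1])/2;print(a,np.linalg.norm(a),a[2]/np.linalg.norm(a))
# bottles now
im=cv2.imread("pics/scene0.png")
S=snap("scene","s14");E=snap("side","d14")
for (Q,im),n in((S,"s"),(E,"d")):
    for c,st,m in blobs(im,(0,130,60),(8,255,255),8): print(n,c.round(1),st[4],onz(Q,c,.088)[:2])
print(totool([.546,-.243,.03]),ctrl.get_state()["joint_positions"])
```

```text
[[ 0.6472 -0.1361  0.1071]
 [ 0.5899 -0.1233  0.1024]
 [ 0.6896  0.1356  0.0945]
 [ 0.6365  0.1496  0.0922]] [0.6408 0.0064 0.099 ]
[ 0.0445  0.2723 -0.0114] 0.27614139020516 -0.04136568690479006
s [265.5 231.6] 22 [ 0.51   -0.0309]
s [319.  275.9] 91 [ 0.5453 -0.2442]
s [286.4 305. ] 101 [ 0.4181 -0.2637]
s [349.1 305.5] 101 [ 0.5539 -0.3625]
s [312.2 332.4] 111 [ 0.4264 -0.3653]
d [321.5 158.4] 38 [ 0.5547 -0.3593]
d [357.9 163.4] 41 [ 0.4266 -0.3623]
d [315.1 174.1] 46 [ 0.5445 -0.2412]
d [354.3 177.3] 52 [ 0.4176 -0.2609]
d [305.  212.5] 30 [ 0.508  -0.0073]
[-0.2635 -0.0512  0.2612] [ 0.5862  0.3993 -0.8773  1.3435  0.3032  1.5387 -0.4243]
```

>>> {"method": "inch_along", "body": {
  "deltas": [-2, -0.4, 0, 0, 1, -4, -0.8, 0, 0, 1, -6, -1.2, 0, 0, 1, -8, -1.6, 0, 0, 1, -10, -2, 0, 0, 1, -10.56, -2.04, 1.6, 0, 1, -10.56, -2.04, 3.6, 0, 1, -10.56, -2.04, 5.6, 0, 1, -10.56, -2.04, 7.6, 0, 1, -10.56, -2.04, 9.2, 0, 1, -10.56, -2.04, 9.84, 0, 1, -10.56, -2.04, 9.84, 0, 1, -10.56, -2.04, 9.84, 0, 0.3, -10.56, -2.04, 9.84, 0, 0.3, -10.56, -2.04, 9.84, 0, 0.3, -10.56, -2.04, 9.84, 0, 0.3, -10.56, -2.04, 9.84, 0, 0.3, -10.56, -2.04, 9.84, 0, 0.3, -10.56, -2.04, 9.84, 0, 0.3, -10.56, -2.04, 9.84, 0, 0.3],
  "grip_n": 30
}}

```text
time: 25.5
position: [0.5472, -0.2434, 0.0468]
tool_rot: [2.395, 2.033, -0.001]
ft_force: [-1.8, 0.5, 3.4]
grip_width: 0.526
grip_force: 30.0
```

To row units: -0.243 m is -9.72, -0.23 m is -9.2.

>>> {"method": "inch_along", "body": {
  "deltas": [0, 0, -1.6, 0, 0.3, 0, 0, -3.6, 0, 0.3, 0, 0, -5.6, 0, 0.3, 0, 0, -7.6, 0, 0.3, 0, 0, -9.2, 0, 0.3, 0, 0, -9.72, 0, 0.3, 0, 0, -9.72, 0, 0.3, 0, 0, -9.72, 0, 0.3, 0, 0, -9.72, 0, 0.3]
}}

```text
time: 26.4
position: [0.5461, -0.2431, 0.2866]
tool_rot: [-2.392, -2.03, 0.003]
ft_force: [-0.1, -0.2, -2.2]
grip_width: 0.524
grip_force: 30.0
```

Create wt.py:
```python
from h import *
import sys
f=[]
for i in range(int(sys.argv[1])): get_image("side"); f.append(ctrl.get_state()["ft_force"][2])
print("Fz",np.mean(f),np.std(f))
o=np.array([.639,.008,0]);ux=np.array([.16,.987,0])
for k in map(float,sys.argv[2:]): print(k,(R(ctrl.get_state()["tool_rot"]).T@(o+k*ux+[0,0,.1405]-ctrl.get_state()["position"])).round(4))
```

```bash
python3 wt.py 6 .027 -.027
```

```text
Fz -1.4791199314915222 0.4695535286072571
0.027 [0.2897 0.05   0.1484]
-0.027 [0.2357 0.0501 0.1484]
```

>>> {"method": "inch_along", "body": {
  "deltas": [2, 0.4, 0, 0, 0.3, 4, 0.8, 0, 0, 0.3, 6, 1.2, 0, 0, 0.3, 8, 1.68, 0, 0, 0.3, 9.428, 2, 0, 0, 0.3, 9.428, 2, 1.6, 0, 0.3, 9.428, 2, 3.2, 0, 0.3, 9.428, 2, 4.4, 0, 0.3, 9.428, 2, 5.2, 0, 0.3, 9.428, 2, 5.6, 0, 0.3, 9.428, 2, 5.76, 0, 0.3, 9.428, 2, 5.76, 0, 0.3]
}}

```text
time: 27.9
position: [0.6352, -0.0187, 0.1459]
tool_rot: [2.395, 2.033, 0.001]
ft_force: [0.5, -0.8, -1.0]
grip_width: 0.527
grip_force: 30.0
```

>>> {"method": "inch_along", "body": {
  "deltas": [0, 0, 0.08, 0, 0.3, 0, 0, 0.16, 0, 0.3, 0, 0, 0.16, 0, 0.3, 0, 0, 0.16, 0, 0.3]
}}

```text
time: 28.3
position: [0.6351, -0.0188, 0.1419]
tool_rot: [2.395, 2.033, 0.001]
ft_force: [0.2, 0.0, -1.0]
grip_width: 0.525
grip_force: 30.0
```

>>> {"method": "inch_along", "body": {
  "deltas": [0, 0, 0.04, 0, 0.3, 0, 0, 0.08, 0, 0.3, 0, 0, 0.08, 0, 0.3]
}}

```text
time: 28.6
position: [0.6352, -0.0191, 0.1403]
tool_rot: [2.394, 2.032, -0.0]
ft_force: [-1.4, -1.4, 5.6]
grip_width: 0.529
grip_force: 30.0
```

To row units: -0.15 m is -6, -0.12 m is -4.8.

>>> {"method": "inch_along", "body": {
  "deltas": [0, 0, -0.06, 0, 0.54, 0, 0, -0.06, 0, 0.56, 0, 0, -0.06, 0, 0.6, 0, 0, -0.06, 0, 0.7, 0, 0, -0.06, 0, 0.9, 0, 0, -0.06, 0, 1, 0, 0, -0.06, 0, 1, 0, 0, -0.06, 0, 1, 0, 0, -1.2, 0, 1, 0, 0, -3.2, 0, 1, 0, 0, -4.8, 0, 1, 0, 0, -6, 0, 1, 0, 0, -6, 0, 1]
}}

```text
time: 29.9
position: [0.6371, -0.0179, 0.2949]
tool_rot: [2.391, 2.03, 0.01]
ft_force: [0.6, -0.2, -0.3]
grip_width: 1.0
grip_force: 0.0
```

Create see.py:
```python
from h import *
np.set_printoptions(precision=4,suppress=True)
import sys
S=snap("scene",sys.argv[1]+"s");E=snap("side",sys.argv[1]+"d")
L=[[c for c,st,m in blobs(im,(0,130,60),(8,255,255),18)] for _,im in(S,E)]
o=np.array([.639,.008,.09]);ux=np.array([.16,.987,0]);uy=np.array([.987,-.16,0])
for a in L[0]:
    b=min(L[1],key=lambda b:abs(np.linalg.norm(proj(S[0],tri(S[0],a,E[0],b))-a))+abs(np.linalg.norm(proj(E[0],tri(S[0],a,E[0],b))-b)))
    X=tri(S[0],a,E[0],b);print(X,"trough",(X-o)@ux,(X-o)@uy,"tool",totool(X))
# rim ends of trough
```

```bash
python3 see.py a1
```

```text
[ 0.6335 -0.0226  0.1785] trough -0.031123334531558706 -0.0005633023565173895 tool [-0.0042 -0.0011  0.1113]
[ 0.5136 -0.0247  0.0765] trough -0.05229471662920694 -0.11857404707358828 tool [-0.0256 -0.1192  0.2133]
[ 0.4182 -0.2632  0.0868] trough -0.3030471184662753 -0.17453004561001764 tool [-0.2765 -0.1746  0.2029]
[ 0.5551 -0.3619  0.0864] trough -0.37851289391376325 -0.023614470414507233 tool [-0.3516 -0.0235  0.2035]
[ 0.4272 -0.3649  0.0868] trough -0.4019444671303978 -0.14938017621849486 tool [-0.3753 -0.1492  0.203 ]
```

To row units: -0.2765 m is -11.06, 0.249 m is 9.96.

>>> {"method": "inch_along", "body": {
  "deltas": [-1.6, -0.8, 0, 0, 1, -3.2, -2, 0, 0, 1, -4.8, -3, 0, 0, 1, -6.4, -4, 0, 0, 1, -8, -5.04, 0, 0, 1, -9.6, -6.04, 0, 0, 1, -11.06, -6.984, 0, 0, 1, -11.06, -6.984, 2, 0, 1, -11.06, -6.984, 4, 0, 1, -11.06, -6.984, 6, 0, 1, -11.06, -6.984, 8, 0, 1, -11.06, -6.984, 9.4, 0, 1, -11.06, -6.984, 9.96, 0, 1, -11.06, -6.984, 9.96, 0, 1, -11.06, -6.984, 9.96, 0, 0.3, -11.06, -6.984, 9.96, 0, 0.3, -11.06, -6.984, 9.96, 0, 0.3, -11.06, -6.984, 9.96, 0, 0.3, -11.06, -6.984, 9.96, 0, 0.3, -11.06, -6.984, 9.96, 0, 0.3],
  "grip_n": 30
}}

```text
time: 32.0
position: [0.4179, -0.2635, 0.0409]
tool_rot: [2.394, 2.033, -0.0]
ft_force: [1.5, -0.0, 0.9]
grip_width: 0.537
grip_force: 0.6
```

>>> {"method": "inch_along", "body": {
  "deltas": [0, 0, 0, 0, 0.3, 0, 0, 0, 0, 0.3, 0, 0, -1.6, 0, 0.3, 0, 0, -3.6, 0, 0.3, 0, 0, -5.6, 0, 0.3, 0, 0, -7.6, 0, 0.3, 0, 0, -9.2, 0, 0.3, 0, 0, -9.72, 0, 0.3, 0, 0, -9.72, 0, 0.3, 0, 0, -9.72, 0, 0.3, 0, 0, -9.72, 0, 0.3]
}}

```text
time: 33.1
position: [0.4166, -0.2627, 0.281]
tool_rot: [-2.392, -2.031, 0.001]
ft_force: [0.6, -0.3, -1.1]
grip_width: 0.533
grip_force: 30.0
```

```bash
python3 wt.py 6 .027
```

```text
Fz -1.1825088732363813 0.5199157728814428
0.027 [0.3303 0.1746 0.1425]
```

To row units: 0.04 m is 1.6, 0.3303 m is 13.212.

>>> {"method": "inch_along", "body": {
  "deltas": [2, 1.04, 0, 0, 0.3, 4, 2.12, 0, 0, 0.3, 6, 3.2, 0, 0, 0.3, 7.6, 4, 0, 0, 0.3, 9.2, 4.88, 0, 0, 0.3, 10.8, 5.72, 0, 0, 0.3, 12.4, 6.56, 0, 0, 0.3, 13.212, 6.984, 0, 0, 0.3, 13.212, 6.984, 1.6, 0, 0.3, 13.212, 6.984, 3.2, 0, 0.3, 13.212, 6.984, 4.4, 0, 0.3, 13.212, 6.984, 5.2, 0, 0.3, 13.212, 6.984, 5.52, 0, 0.3, 13.212, 6.984, 5.52, 0, 0.3, 13.212, 6.984, 5.52, 0, 0.3]
}}

```text
time: 34.9
position: [0.6444, 0.0344, 0.1467]
tool_rot: [2.394, 2.032, 0.002]
ft_force: [0.0, 0.2, -0.4]
grip_width: 0.528
grip_force: 30.0
```

>>> {"method": "inch_along", "body": {
  "deltas": [0, 0, 0.04, 0, 0.3, 0, 0, 0.08, 0, 0.3, 0, 0, 0.08, 0, 0.3]
}}

```text
time: 35.2
position: [0.6439, 0.0343, 0.1441]
tool_rot: [2.394, 2.033, 0.001]
ft_force: [0.4, 0.0, -0.4]
grip_width: 0.53
grip_force: 30.0
```

>>> {"method": "inch_along", "body": {
  "deltas": [0, 0, 0.08, 0, 0.3, 0, 0, 0.08, 0, 0.3, 0, 0, 0.08, 0, 0.3]
}}

```text
time: 35.5
position: [0.6436, 0.0342, 0.1414]
tool_rot: [-2.395, -2.033, 0.0]
ft_force: [-0.4, 0.1, -0.2]
grip_width: 0.528
grip_force: 30.0
```

>>> {"method": "inch_along", "body": {
  "deltas": [0, 0, 0.08, 0, 0.3, 0, 0, 0.08, 0, 0.3, 0, 0, 0.08, 0, 0.3]
}}

```text
time: 35.8
position: [0.6436, 0.0343, 0.1394]
tool_rot: [-2.395, -2.033, 0.0]
ft_force: [0.2, 0.7, -1.8]
grip_width: 0.529
grip_force: 30.0
```

>>> {"method": "inch_along", "body": {
  "deltas": [0, 0, 0.04, 0, 0.3, 0, 0, 0.04, 0, 0.3, 0, 0, 0.04, 0, 0.3]
}}

```text
time: 36.1
position: [0.6436, 0.0343, 0.1385]
tool_rot: [2.395, 2.033, -0.0]
ft_force: [-1.1, -0.1, -1.2]
grip_width: 0.532
grip_force: 30.0
```

>>> {"method": "inch_along", "body": {
  "deltas": [0, 0, 0.04, 0, 0.3, 0, 0, 0.08, 0, 0.3, 0, 0, 0.08, 0, 0.3]
}}

```text
time: 36.4
position: [0.6435, 0.0342, 0.1363]
tool_rot: [-2.395, -2.033, 0.001]
ft_force: [0.1, -0.3, -0.9]
grip_width: 0.528
grip_force: 30.0
```

>>> {"method": "inch_along", "body": {
  "deltas": [0, 0, 0.04, 0, 0.3, 0, 0, 0.06, 0, 0.3, 0, 0, 0.06, 0, 0.3]
}}

```text
time: 36.7
position: [0.6436, 0.0343, 0.135]
tool_rot: [-2.395, -2.033, 0.0]
ft_force: [0.4, -0.8, -0.7]
grip_width: 0.531
grip_force: 30.0
```

>>> {"method": "inch_along", "body": {
  "deltas": [0, 0, 0.04, 0, 0.3, 0, 0, 0.04, 0, 0.3, 0, 0, 0.04, 0, 0.3]
}}

```text
time: 37.0
position: [0.6437, 0.0346, 0.1346]
tool_rot: [2.395, 2.033, 0.0]
ft_force: [-1.0, 0.5, 2.6]
grip_width: 0.529
grip_force: 30.0
```

>>> {"method": "inch_along", "body": {
  "deltas": [0, 0, -0.02, 0, 0.54, 0, 0, -0.02, 0, 0.56, 0, 0, -0.02, 0, 0.6, 0, 0, -0.02, 0, 0.7, 0, 0, -0.02, 0, 0.9, 0, 0, -0.02, 0, 1, 0, 0, -0.02, 0, 1, 0, 0, -0.02, 0, 1, 0, 0, -1.2, 0, 1, 0, 0, -3.2, 0, 1, 0, 0, -4.8, 0, 1, 0, 0, -6.2, 0, 1, 0, 0, -6.2, 0, 1]
}}

```text
time: 38.3
position: [0.6459, 0.0356, 0.2951]
tool_rot: [2.391, 2.03, 0.012]
ft_force: [0.8, 0.6, 0.4]
grip_width: 1.004
grip_force: 0.0
```

```bash
python3 see.py a2
```

```text
[0.6449 0.0368 0.1788] trough 0.02941630800747834 0.0012074915958024321 tool [0.0024 0.0004 0.1109]
[ 0.6344 -0.017   0.1809] trough -0.025396075547886775 -0.0005289461487180424 tool [-0.0524 -0.0012  0.1087]
[ 0.5136 -0.0243  0.0768] trough -0.051902763526373526 -0.11859254475410153 tool [-0.0791 -0.1194  0.2127]
[ 0.5549 -0.3618  0.0867] trough -0.37843954569669025 -0.02379902747408543 tool [-0.4055 -0.0239  0.2029]
[ 0.4272 -0.365   0.087 ] trough -0.4020094062395303 -0.14935117367793876 tool [-0.4294 -0.1494  0.2024]
```

>>> {"method": "inch_along", "body": {
  "deltas": [-2, -0.12, 0, 0, 1, -4, -0.24, 0, 0, 1, -6, -0.36, 0, 0, 1, -8, -0.48, 0, 0, 1, -10, -0.6, 0, 0, 1, -12, -0.72, 0, 0, 1, -14, -0.84, 0, 0, 1, -16.22, -0.956, 0, 0, 1, -16.22, -0.956, 2, 0, 1, -16.22, -0.956, 4, 0, 1, -16.22, -0.956, 6, 0, 1, -16.22, -0.956, 8, 0, 1, -16.22, -0.956, 9.4, 0, 1, -16.22, -0.956, 9.96, 0, 1, -16.22, -0.956, 9.96, 0, 1, -16.22, -0.956, 9.96, 0, 1, -16.22, -0.956, 9.96, 0, 0.3, -16.22, -0.956, 9.96, 0, 0.3, -16.22, -0.956, 9.96, 0, 0.3, -16.22, -0.956, 9.96, 0, 0.3],
  "grip_n": 30
}}

```text
time: 40.4
position: [0.5546, -0.3623, 0.0409]
tool_rot: [2.394, 2.032, -0.0]
ft_force: [-0.2, -0.1, -0.9]
grip_width: 0.724
grip_force: 0.0
```

>>> {"method": "inch_along", "body": {
  "deltas": [0, 0, 0, 0, 0.3, 0, 0, 0, 0, 0.3, 0, 0, 0, 0, 0.3, 0, 0, 0, 0, 0.3]
}}

```text
time: 40.8
position: [0.5544, -0.362, 0.0402]
tool_rot: [2.395, 2.033, 0.0]
ft_force: [0.6, 0.2, 0.7]
grip_width: 0.532
grip_force: 30.0
```

>>> {"method": "inch_along", "body": {
  "deltas": [0, 0, -1.6, 0, 0.3, 0, 0, -3.6, 0, 0.3, 0, 0, -5.6, 0, 0.3, 0, 0, -7.6, 0, 0.3, 0, 0, -9.2, 0, 0.3, 0, 0, -9.72, 0, 0.3, 0, 0, -9.72, 0, 0.3, 0, 0, -9.72, 0, 0.3, 0, 0, -9.72, 0, 0.3]
}}

```text
time: 41.7
position: [0.5531, -0.3617, 0.2801]
tool_rot: [-2.392, -2.031, 0.002]
ft_force: [0.5, -0.5, -1.6]
grip_width: 0.527
grip_force: 30.0
```

```bash
python3 wt.py 6 -.09
```

```text
Fz -1.1304419049277046 0.48526080906064323
-0.09 [0.2887 0.0241 0.1419]
```

>>> {"method": "inch_along", "body": {
  "deltas": [2, 0.16, 0, 0, 0.3, 4, 0.32, 0, 0, 0.3, 6, 0.48, 0, 0, 0.3, 8, 0.64, 0, 0, 0.3, 10, 0.8, 0, 0, 0.3, 11.548, 0.964, 0, 0, 0.3, 11.548, 0.964, 1.6, 0, 0.3, 11.548, 0.964, 3.2, 0, 0.3, 11.548, 0.964, 4.4, 0, 0.3, 11.548, 0.964, 5.2, 0, 0.3, 11.548, 0.964, 5.48, 0, 0.3, 11.548, 0.964, 5.54, 0, 0.3, 11.548, 0.964, 5.54, 0, 0.3]
}}

```text
time: 43.3
position: [0.6256, -0.0809, 0.1456]
tool_rot: [2.394, 2.033, 0.002]
ft_force: [-0.2, 0.6, -0.8]
grip_width: 0.522
grip_force: 30.0
```

>>> {"method": "inch_along", "body": {
  "deltas": [0, 0, 0.04, 0, 0.3, 0, 0, 0.08, 0, 0.3, 0, 0, 0.08, 0, 0.3]
}}

```text
time: 43.6
position: [0.6252, -0.0811, 0.1431]
tool_rot: [2.394, 2.033, 0.001]
ft_force: [-1.1, 0.1, -1.2]
grip_width: 0.53
grip_force: 30.0
```

>>> {"method": "inch_along", "body": {
  "deltas": [0, 0, 0.04, 0, 0.3, 0, 0, 0.08, 0, 0.3, 0, 0, 0.08, 0, 0.3]
}}

```text
time: 43.9
position: [0.6248, -0.081, 0.1403]
tool_rot: [-2.395, -2.033, 0.0]
ft_force: [-0.2, 0.5, -1.3]
grip_width: 0.533
grip_force: 30.0
```

>>> {"method": "inch_along", "body": {
  "deltas": [0, 0, 0.08, 0, 0.3, 0, 0, 0.16, 0, 0.3, 0, 0, 0.16, 0, 0.3, 0, 0, 0.16, 0, 0.3]
}}

```text
time: 44.3
position: [0.6248, -0.081, 0.1364]
tool_rot: [-2.395, -2.033, 0.0]
ft_force: [0.3, 0.3, -0.1]
grip_width: 0.531
grip_force: 30.0
```

>>> {"method": "inch_along", "body": {
  "deltas": [0, 0, 0.06, 0, 0.3, 0, 0, 0.06, 0, 0.3, 0, 0, 0.06, 0, 0.3]
}}

```text
time: 44.6
position: [0.6249, -0.081, 0.135]
tool_rot: [2.395, 2.033, -0.0]
ft_force: [-1.0, 0.6, -1.5]
grip_width: 0.533
grip_force: 30.0
```

>>> {"method": "inch_along", "body": {
  "deltas": [0, 0, 0.04, 0, 0.3, 0, 0, 0.08, 0, 0.3, 0, 0, 0.12, 0, 0.3, 0, 0, 0.12, 0, 0.3]
}}

```text
time: 45.0
position: [0.6249, -0.0811, 0.1319]
tool_rot: [2.395, 2.033, -0.0]
ft_force: [0.8, -0.0, 0.2]
grip_width: 0.527
grip_force: 30.0
```

```bash
python3 wt.py 5
```

```text
Fz -0.4073158603998732 0.6798326283515594
```

>>> {"method": "inch_along", "body": {
  "deltas": [0, 0, 0.04, 0, 0.3, 0, 0, 0.08, 0, 0.3, 0, 0, 0.08, 0, 0.3]
}}

```text
time: 45.55
position: [0.6249, -0.0811, 0.13]
tool_rot: [2.395, 2.033, -0.0]
ft_force: [-0.1, -0.9, 0.7]
grip_width: 0.53
grip_force: 30.0
```

```bash
python3 wt.py 5
```

```text
Fz 0.3323009933488061 0.7948381062480097
```

Contact confirmed, so I release it, rise and measure.

To row units: -0.16 m is -6.4, -0.12 m is -4.8.

>>> {"method": "inch_along", "body": {
  "deltas": [0, 0, 0, 0, 0.54, 0, 0, 0, 0, 0.56, 0, 0, 0, 0, 0.58, 0, 0, 0, 0, 0.62, 0, 0, 0, 0, 0.7, 0, 0, 0, 0, 0.9, 0, 0, 0, 0, 1, 0, 0, 0, 0, 1, 0, 0, 0, 0, 1, 0, 0, -1.2, 0, 1, 0, 0, -3.2, 0, 1, 0, 0, -4.8, 0, 1, 0, 0, -6.4, 0, 1, 0, 0, -6.4, 0, 1, 0, 0, -6.4, 0, 1]
}}

```text
time: 47.3
position: [0.6253, -0.0808, 0.291]
tool_rot: [2.394, 2.032, 0.002]
ft_force: [-0.3, 0.1, 0.7]
grip_width: 0.998
grip_force: 0.0
```

```bash
python3 see.py a3
```

```text
[ 0.6332 -0.0251  0.1783] trough -0.03358955693931503 -0.0004428080585419066 tool [ 0.0569 -0.0001  0.1103]
[ 0.6249 -0.0863  0.1746] trough -0.09532851980501132 0.0012067063510594297 tool [-0.0048  0.0017  0.114 ]
[ 0.4269 -0.365   0.0869] trough -0.40205667330443884 -0.14966766943103327 tool [-0.3119 -0.1483  0.2022]
```

>>> {"method": "inch_along", "body": {
  "deltas": [-2, -0.96, 0, 0, 1, -4, -1.92, 0, 0, 1, -5.6, -2.68, 0, 0, 1, -7.2, -3.44, 0, 0, 1, -8.8, -4.2, 0, 0, 1, -10.4, -4.96, 0, 0, 1, -12, -5.72, 0, 0, 1, -12.476, -5.932, 0, 0, 1, -12.476, -5.932, 2, 0, 1, -12.476, -5.932, 4, 0, 1, -12.476, -5.932, 6, 0, 1, -12.476, -5.932, 8, 0, 1, -12.476, -5.932, 9.4, 0, 1, -12.476, -5.932, 9.88, 0, 1, -12.476, -5.932, 9.88, 0, 1, -12.476, -5.932, 9.88, 0, 1, -12.476, -5.932, 9.88, 0, 0.3, -12.476, -5.932, 9.88, 0, 0.3, -12.476, -5.932, 9.88, 0, 0.3, -12.476, -5.932, 9.88, 0, 0.3],
  "grip_n": 30
}}

```text
time: 49.4
position: [0.4282, -0.3651, 0.0437]
tool_rot: [2.394, 2.032, -0.0]
ft_force: [-0.5, 0.3, -0.5]
grip_width: 0.723
grip_force: 0.0
```

>>> {"method": "inch_along", "body": {
  "deltas": [0, 0, 0, 0, 0.3, 0, 0, 0, 0, 0.3, 0, 0, 0, 0, 0.3, 0, 0, 0, 0, 0.3]
}}

```text
time: 49.8
position: [0.4278, -0.3648, 0.0431]
tool_rot: [-2.395, -2.033, 0.0]
ft_force: [-0.8, -0.3, 1.4]
grip_width: 0.526
grip_force: 30.0
```

>>> {"method": "inch_along", "body": {
  "deltas": [0, 0, -1.6, 0, 0.3, 0, 0, -3.6, 0, 0.3, 0, 0, -5.6, 0, 0.3, 0, 0, -7.6, 0, 0.3, 0, 0, -9.2, 0, 0.3, 0, 0, -9.72, 0, 0.3, 0, 0, -9.72, 0, 0.3, 0, 0, -9.72, 0, 0.3, 0, 0, -9.72, 0, 0.3]
}}

```text
time: 50.7
position: [0.4268, -0.3641, 0.2834]
tool_rot: [-2.392, -2.03, 0.0]
ft_force: [-0.3, 0.3, -2.5]
grip_width: 0.524
grip_force: 30.0
```

```bash
python3 wt.py 6 .082; python3 see.py a4
```

```text
Fz -1.3969775586342552 0.30023535474251034
0.082 [0.4838 0.148  0.1452]
[ 0.5132 -0.0256  0.0756] trough -0.0532551863011367 -0.11879715613690917 tool [0.3484 0.0292 0.2102]
[ 0.4308 -0.3677  0.3281] trough -0.4041223210562167 -0.14538127863873615 tool [-0.0025  0.0034 -0.0423]
```

>>> {"method": "inch_along", "body": {
  "deltas": [2, 0.6, 0, 0, 0.3, 4, 1.2, 0, 0, 0.3, 6, 1.84, 0, 0, 0.3, 8, 2.44, 0, 0, 0.3, 10, 3.04, 0, 0, 0.3, 11.6, 3.56, 0, 0, 0.3, 13.2, 4.04, 0, 0, 0.3, 14.8, 4.52, 0, 0, 0.3, 16.4, 5, 0, 0, 0.3, 18, 5.52, 0, 0, 0.3, 19.352, 5.92, 0, 0, 0.3, 19.352, 5.92, 0, 0, 0.3, 19.352, 5.92, 1.6, 0, 0.3, 19.352, 5.92, 3.2, 0, 0.3, 19.352, 5.92, 4.4, 0, 0.3, 19.352, 5.92, 5, 0, 0.3, 19.352, 5.92, 5.4, 0, 0.3, 19.352, 5.92, 5.4, 0, 0.3, 19.352, 5.92, 5.4, 0, 0.3]
}}

```text
time: 53.0
position: [0.6534, 0.0889, 0.1526]
tool_rot: [2.394, 2.032, 0.003]
ft_force: [0.5, -0.0, -0.3]
grip_width: 0.531
grip_force: 30.0
```

```bash
python3 wt.py 5 .082
```

Run:
```python
from h import *
C=cam("side");im=get_image("side")
for c,st,m in blobs(im,(0,130,60),(8,255,255),10): print(c.round(1),st)
```

```text
Fz -1.310589931302682 0.3915161138058159
0.082 [-0.0001 -0.0009  0.0116]
[276.4 165.3] [273 164   8   4  19]
[243.  188.5] [239 184  10   9  66]
[305.  212.5] [304 208   3  11  30]
```

To row units: 0.011 m is 0.44, 0.008 m is 0.32.

>>> {"method": "inch_along", "body": {
  "deltas": [0, 0, 0.16, 0, 0.3, 0, 0, 0.32, 0, 0.3, 0, 0, 0.44, 0, 0.3, 0, 0, 0.44, 0, 0.3]
}}

```text
time: 53.7
position: [0.6521, 0.0885, 0.1392]
tool_rot: [-2.394, -2.033, 0.002]
ft_force: [0.0, 0.4, -0.6]
grip_width: 0.527
grip_force: 30.0
```

```bash
python3 wt.py 5
```

```text
Fz -1.239984893582358 0.44331263987564967
```

>>> {"method": "inch_along", "body": {
  "deltas": [0, 0, 0.08, 0, 0.3, 0, 0, 0.12, 0, 0.3, 0, 0, 0.12, 0, 0.3]
}}

```text
time: 54.25
position: [0.6527, 0.0888, 0.137]
tool_rot: [2.395, 2.033, 0.001]
ft_force: [0.2, -0.3, -0.7]
grip_width: 0.527
grip_force: 30.0
```

```bash
python3 wt.py 5 .082
```

```text
Fz -0.6162198558497419 0.5493506278291099
0.082 [ 0.     -0.0005 -0.0033]
```

>>> {"method": "inch_along", "body": {
  "deltas": [0, 0, 0.04, 0, 0.3, 0, 0, 0.08, 0, 0.3, 0, 0, 0.08, 0, 0.3]
}}

```text
time: 54.8
position: [0.6526, 0.0889, 0.135]
tool_rot: [2.395, 2.033, 0.001]
ft_force: [0.2, 0.1, -0.1]
grip_width: 0.53
grip_force: 30.0
```

```bash
python3 wt.py 6
```

```text
Fz 0.7840317920763468 0.4793830457007178
```

>>> {"method": "inch_along", "body": {
  "deltas": [0, 0, 0.04, 0, 0.3, 0, 0, 0.06, 0, 0.3, 0, 0, 0.06, 0, 0.3]
}}

```text
time: 55.4
position: [0.6526, 0.0889, 0.1335]
tool_rot: [2.395, 2.033, 0.0]
ft_force: [1.2, 1.6, 0.8]
grip_width: 0.529
grip_force: 30.0
```

```bash
python3 wt.py 6
```

```text
Fz 0.8566945739645885 0.3873654326373011
```

>>> {"method": "inch_along", "body": {
  "deltas": [0, 0, -0.04, 0, 0.54, 0, 0, -0.04, 0, 0.56, 0, 0, -0.04, 0, 0.58, 0, 0, -0.04, 0, 0.62, 0, 0, -0.04, 0, 0.7, 0, 0, -0.04, 0, 0.9, 0, 0, -0.04, 0, 1, 0, 0, -0.04, 0, 1, 0, 0, -0.04, 0, 1, 0, 0, -1.2, 0, 1, 0, 0, -3.2, 0, 1, 0, 0, -4.8, 0, 1, 0, 0, -6.4, 0, 1, 0, 0, -7.6, 0, 1, 0, 0, -8.4, 0, 1]
}}

```text
time: 57.2
position: [0.6529, 0.0892, 0.3466]
tool_rot: [2.394, 2.032, 0.005]
ft_force: [0.2, 0.2, -0.3]
grip_width: 0.999
grip_force: 0.0
```

>>> {"method": "inch_along", "body": {
  "deltas": [-1.2, -1.2, 0, 0, 1, -2.4, -2.4, 0, 0, 1, -3.6, -3.6, 0, 0, 1, -3.6, -4.8, 0, 0, 1, -3.6, -6, 0, 0, 1, -3.6, -6, 0, 0, 1, -3.6, -6, 0, 0, 1]
}}

```text
time: 57.9
position: [0.4898, 0.0239, 0.3441]
tool_rot: [2.393, 2.029, -0.002]
ft_force: [0.0, 0.3, -0.3]
grip_width: 0.999
grip_force: 0.0
```

```bash
python3 see.py a5
```

Run:
```python
from h import *
np.set_printoptions(precision=4,suppress=True)
for n in("scene","side"):
    im=cv2.imread(f"pics/a5{n[0] if n=='scene' else 'd'}.png")[:,:,::-1].copy()
    for c,st,m in blobs(im,(0,130,60),(8,255,255),8): print(n,c.round(1),st)
```

```text
[0.6537 0.09   0.1782] trough 0.08330048784749322 0.0013918908725973431 tool [0.0918 0.1503 0.1654]
[0.6453 0.0364 0.1791] trough 0.029080730234081448 0.00164236469964736 tool [0.0375 0.1507 0.1645]
[ 0.6355 -0.0172  0.1807] trough -0.025433982126232817 0.0005279743490437944 tool [-0.017   0.1497  0.1629]
[ 0.6265 -0.0793  0.1824] trough -0.08813907201788057 0.0016017112429554479 tool [-0.0797  0.1509  0.1612]
scene [286.1 133.9] [284 131   6   6   8]
scene [281.1 166.6] [277 163   9   9  63]
scene [289.1 178. ] [285 174   9  10  68]
scene [297.1 190.1] [293 186   9  10  70]
scene [307.4 204.5] [303 200  10  11  82]
scene [149.3 209.7] [147 207   6   6  10]
scene [265.7 230.9] [264 229   4   6  16]
side [274.4 166.3] [270 162   9   9  63]
side [264.3 175.9] [260 172   9   9  70]
side [254.1 184.6] [250 180   9  10  76]
side [243.8 193.7] [239 189  10  10  82]
side [305.  212.5] [304 208   3  11  30]
```

```bash
python3 -c "
from bench import ctrl, job, get_image, camera_model
print(job.close_job())"
```

```text
the job is handed in; nothing more can be done
None
```

I handed the job in at about 58 s of the 210 s allowed; no verdict came back. The saddle was pushed home against the stop, the lever turned to about 1.56 rad, and the trough laid across the runners. All four bottles stand upright in it, the last measured tilt was about 0.025 rad (limit 0.07), and the robot never went near the jar or timer.

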